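# Put the dessert jars out in the display case

### The arm

A 6-joint arm with a two-finger parallel gripper is mounted at the origin on the work surface. World frame = base frame: x ahead of the robot, y to its left, z up, the work surface at z = 0. Lengths are in m, angles in rad, forces in N, time in s.
With the tool pointing down it reaches from about 0.4 to 0.925 m from the base axis. Payload 3.4 kg.
Tool frame: the origin (TCP) lies at the very end of the fingers, on their centre line; the grasp point (between the pads) lies 19 mm behind it; z points along the fingers, y is the direction in which the jaws open and shut (so a half turn about z gives the same grasp; the last joint's range is limited). The gripper opens to 85 mm and grips with 20 to 120 N. Pads are 22 mm wide; open, the fingers measure 114 mm over their backs; the gripper's body (76 mm by 85 mm) begins 54 mm behind the grasp point. The pads swing forward as they close: fully open they stand 13 mm farther back than shut.
Start: joints at [-1.258, 0.307, 1.506, -0, 1.328, -0.073], TCP at [0.216, -0.533, 0.231] pointing down, gripper open.
Joint ranges: [-3.12, 3.12], [-1.05, 2.28], [0.14, 2.33], [-1.42, 4.57], [0.1, 2.73], [-2.68, 2.68]. Speed limits (rad/s): [2.57, 2.57, 3.14, 3.14, 3.14, 3.14].

### API

Orientations are given as [roll, pitch, yaw] about the fixed x, y, z axes, in that order (R = Rz(yaw) Ry(pitch) Rx(roll)).
In Python, from plant import telemetry, viewer, manip, nets gives the robot as it stands.
- The arm moves only by the tool servo_tool, never from a script. Its argument "rows" is a list that holds one entry, the list of rows, each a list of 7 numbers: the shift along the tool's x, y, z in mm, then the turn, a rotation vector about the tool's x, y, z in rad, then the opening, from 0 (shut) to 1 (fully open). A call has 1 to 20 rows; each row is the pose to reach, as a shift and turn from the pose measured when the call began, along the tool's axes at that moment; what a row does not reach only later rows make up. A row lasts 1/12 s, in which the tool goes at most 41.7 mm and 7.16 degrees, less where a joint would pass 70% of its speed; a pose out of reach is approached as far as the arm can. A call with a gripper value outside its range is refused whole. The fingers move at their own pace and stop on an object; "newtons" is the grip in N (left out, the last holds). Time passes only in rows, so rows that repeat a pose let the fingers close. It gives the time, the measured TCP pose, the force and the opening at its end, in the units of the state.
- telemetry.state(): the state, without advancing time (a new reading comes with each control period).
- viewer.camera(name): name is "scene" or "side" or "wrist"; returns the picture (420x560x3 uint8, red, green, blue); there is no depth.
- viewer.camera_info(name): a dict with "intrinsics" (3x3 intrinsics, pixels), "world_from_camera" (4x4, takes a point from camera to world coordinates); the wrist camera has in their place "mount" (4x4, takes a point from camera to tool coordinates, whose origin is the TCP and whose axes are the flange's). Camera axes: x right, y up, looking along -z (the intrinsics and any distortion apply to the point x, -y, -z); pixel columns grow to the right and rows downward; lengths in m; the calibration is good to about 2 mm. A picture is of the moment at which its call begins: read the wrist's pose just before it. camera_info takes no time and is no camera call.
- manip.finish_job(): hands the job in, once; it reports no verdict.
Trained networks look in the newest picture that a camera, given by its name, has taken for a name from the list of things; names that differ only in an ending like _2 or _b are one class to them, and where a whole thing is asked for, a point or a joint stands for the part that bears it (a point fixed in the world has none). Each returns a list of dicts, best first, with "score" (0 to 1); they miss things now and then, are a little off and sometimes report something else, mostly with a low value. They report only what shows in the picture. A call takes as long as a camera call. They do not tell look-alikes from the thing itself.
- nets.look_for(target, camera): "uv" ([column, row] in pixels, amid what is visible of it).
- nets.outline_of(target, camera): "pixels" (420x560 bool, what is visible of it) and "uv" ([column, row] in pixels, amid what is visible of it).
The state is a dict: "time": time; "joint_positions": joint angles; "qvel": joint speeds; "joint_efforts": joint torques, N m; "ee_pos": TCP position; "orientation": TCP orientation; "force": force on the tool from outside, world axes, zero at the start; "torque": the same for the moment, N m; "width": opening from 0.0 (shut) to 1.0 (fully open).
Only numpy, scipy, OpenCV 4.12 (cv2) and the standard library are available. Lean on these libraries where they do the work, as an engineer would, in place of code of your own. Each camera call takes 0.05 s, during which the arm holds its last target.

### The job

Push the red-knobbed slide fully home so that the tin is held down, then draw the yellow lid straight up off it without lifting the tin off its plate, and stand the lid mouth down in the middle of the blue mat. Then pull the display case's slanting door all the way down, stand every jar from the tin upright inside the case, and close the door fully again. Leave the slide home, the tin on its plate and the lid on its mat, and do not disturb the sauce bottle, bowl or tongs.

Things in the scene. Friction and masses are not known exactly. Their poses are not given: they have to be found in the camera images.
- slide (a joint): hold-down slide of the black plate, a steel lip with a red knob: 0 m = drawn back, clear of the tin; 0.025 m = fully home, its lip over the tin's foot flange. Moves along plate_mid's +y. It has about 3 N of friction and stays where it is left
- slide_knob (a point): centre of the upper part of the slide's red knob, an upright block 26 mm along plate_mid's x, 14 mm along its y, its top 17 mm above this point and its foot 29 mm below. Pinch it across either way and move it with the slide. In plate_mid's frame it is at y = -0.100 m when the slide is drawn back, -0.075 m when home
- plate_mid (a point): centre of the top of the black hold-down plate (235 x 100 x 6 mm, fixed to the counter), on which the tin stands; x along the tin's long side, y from the slide towards the fixed lip, z up. The fixed lip covers one long edge of the tin's flange; the slide's lip, when home, covers the other. Steel stops stand 2 mm off the tin's ends. The lips reach 19 mm above the counter
- tin_mid (a point): centre, half-way up, of the aluminium tin base: 46 mm high, 183 x 48 mm at the walls (long along x), with a foot flange 216 x 84 x 6 mm, loose on the plate, 0.3 kg. Its floor is 17 mm below this point, its rim 23 mm above. Four divided places in a row along x, 45 mm apart (x = -67.5, -22.5, 22.5, 67.5 mm), each holding one jar or none. Spring cheeks in its walls grip the lid: unless held down by both lips, the base comes up with the lid
- lid_grip (a point): centre of the wooden bar handle on top of the yellow lid; bar 70 mm along the lid's long side (x), 14 mm across (y), 28 mm high. The lid is a deep box 191 x 56 mm, 76 mm high without the handle, open below, with a heavy steel band round its rim, 0.22 kg in all; its rim is 90 mm below this point. It covers the tin down to the flange, overlapping its walls by 40 mm; drawing it off takes about 10 to 20 N straight up for 35 mm, and it must rise 75 mm to clear the jars
- mat_mid (a point): centre of the top of the blue plastic mat where the lid is to stand, mouth down; 250 x 130 x 4 mm (long along x), fixed to the counter
- case_floor (a point): middle of the floor of the slant-fronted display case; x points to its back, y to the left as seen from the robot, z up; fixed, open above when the door is down. Inside: y -150 to 150 mm; front apron at x = -61 mm, 36 mm above the floor; glass back wall at x = 71 mm, 145 mm high; sides 87 mm high, less in front, 137 in the last 26 mm. A jar centred nearer the front than x = -10 mm blocks the door
- door (a joint): angle of the case's clear slanting door, hinged along its bottom edge: 0 rad = closed (leaning back 45 degrees over the case), 1.40 = fully down (leaning out towards the robot, still 55 degrees up from the counter). Friction holds it at any angle; about 2 to 4 N at the bar moves it
- door_bar (a point): middle of the black round bar handle along the door's top edge: 12 mm thick, 130 mm long along case_floor's y, 32 mm beyond the glass edge, on two stalks 110 mm apart; 0.19 m from the hinge line. A pinch from above across the bar can follow it the whole way; the tool need not turn
- door_hinge (a point): middle of the door's hinge line, which runs along case_floor's y, on top of the apron, 50 mm above the counter. With the door at angle q the bar is about 0.19 m from it at an elevation of (0.806 + q) rad above case_floor's +x direction
- sauce: bystander: amber sauce bottle, 170 mm tall, origin at its foot
- bowl: bystander: steel bowl, 120 mm wide, 50 mm high, origin at its foot
- tongs: bystander: steel serving tongs, 210 mm long, lying on the counter; origin in the middle underneath
- jar1_mid (a point): centre, half-way up, of a lidded dessert jar: upright cylinder 38 mm in diameter, 70 mm high, 90 g, amber body with white cap; it stands on the tin's floor with its top 30 mm above the tin's rim. None when absent
- jar2_mid (a point): centre, half-way up, of a lidded dessert jar: upright cylinder 38 mm in diameter, 70 mm high, 90 g, amber body with white cap; it stands on the tin's floor with its top 30 mm above the tin's rim. None when absent
- jar3_mid (a point): centre, half-way up, of a lidded dessert jar: upright cylinder 38 mm in diameter, 70 mm high, 90 g, amber body with white cap; it stands on the tin's floor with its top 30 mm above the tin's rim. None when absent
- jar4_mid (a point): centre, half-way up, of a lidded dessert jar: upright cylinder 38 mm in diameter, 70 mm high, 90 g, amber body with white cap; it stands on the tin's floor with its top 30 mm above the tin's rim. None when absent
- jar1: the same jar; origin at the centre of its underside. None when absent
- jar2: the same jar; origin at the centre of its underside. None when absent
- jar3: the same jar; origin at the centre of its underside. None when absent
- jar4: the same jar; origin at the centre of its underside. None when absent
- lid: the same lid; origin at the centre of its open underside
Things that resemble listed ones, but are neither listed nor needed, are in the scene too. There is more than one size of the lid; the job needs the smaller.

How it is judged:
By the outcome, as a careful person would: the job done as asked, in the order asked, and still so for the second after the job is handed in, with the robot touching nothing.
Of jar1, jar2, jar3, jar4 only 2 to 4 are there at a start; the rules pass over those that are not, and their reading is None.
At some moment in a run one of lid may be knocked a few centimetres aside while the robot is not near it.
It also fails if it takes over 210 s, if anything falls off the work surface, if the arm or the gripper's body presses on something with over 40 N, if the wrist force passes 120 N, or if a joint passes its speed limit or range.

## Working session

There is one attempt and no reset: what is moved stays moved. The work goes in short steps, Python scripts to look and compute and a tool call to move; the robot and the scene stay as the last step left them, time stands still between calls to the robot, and variables do not carry over. Pictures are saved under pics/ and viewed, and the job is handed in when it is done.

Besides the shell and the picture viewer there is one more tool, called after "Call:" as name([rows], argument=value, ...), one row to a line, values as JSON. servo_tool: Moves the arm, as the interface text tells. Its arguments: {"type":"object","properties":{"rows":{"type":"array"},"newtons":{"type":"number"}},"required":["rows"]}

```bash
ls; mkdir -p pics; python3 - <<'E'
from plant import telemetry, viewer, manip, nets
import cv2
s=telemetry.state();print(s)
for n in ["scene","side","wrist"]:
    im=viewer.camera(n); cv2.imwrite(f"pics/a_{n}.png",im[:,:,::-1]); print(n,viewer.camera_info(n))
E
```

```text
pics
{'time': 0.0, 'joint_positions': array([-1.25853955e+00,  3.07585148e-01,  1.50767425e+00, -1.46758896e-05,
        1.32840698e+00, -7.35140917e-02]), 'qvel': array([0.00054357, 0.00029386, 0.00043462, 0.00084717, 0.00108215,
       0.000579  ]), 'joint_efforts': array([ 9.57900920e-04, -4.57548058e+01, -2.51913947e+01,  3.27052987e-05,
        1.33026182e-02, -9.05495625e-07]), 'ee_pos': array([ 0.21610604, -0.53208744,  0.23037377]), 'orientation': array([-3.13952349e+00, -1.38109089e-04,  3.85774265e-01]), 'force': array([-0.27002973, -0.13478567, -0.36773212]), 'torque': array([-0.02791966, -0.04621955, -0.03184176]), 'width': 0.995615027338285}
scene {'intrinsics': array([[458.96510924,   0.        , 278.65193619],
       [  0.        , 458.96510924, 209.47997328],
       [  0.        ,   0.        ,   1.        ]]), 'world_from_camera': array([[-0.44223309, -0.74753761,  0.49559804,  1.06821733],
       [ 0.8968754 , -0.36447121,  0.2505499 ,  0.34076816],
       [-0.00666426,  0.55529115,  0.83162932,  1.12843873],
       [ 0.        ,  0.        ,  0.        ,  1.       
[... 274 characters left out ...]
57609409, -0.59560394,  0.55979598,  0.6244069 ],
       [-0.00578356,  0.68781654,  0.72586152,  0.85437087],
       [ 0.        ,  0.        ,  0.        ,  1.        ]])}
wrist {'intrinsics': array([[343.39199855,   0.        , 276.3450634 ],
       [  0.        , 343.39199855, 211.88619713],
       [  0.        ,   0.        ,   1.        ]]), 'mount': array([[ 7.02737731e-04,  9.62548564e-01,  2.71108408e-01,
         6.92757292e-02],
       [ 9.99999753e-01, -6.81827415e-04, -1.71317293e-04,
        -1.55541968e-04],
       [ 1.99479307e-05,  2.71108461e-01, -9.62548805e-01,
        -1.42788756e-01],
       [ 0.00000000e+00,  0.00000000e+00,  0.00000000e+00,
         1.00000000e+00]])}
```

View pics/a_scene.png

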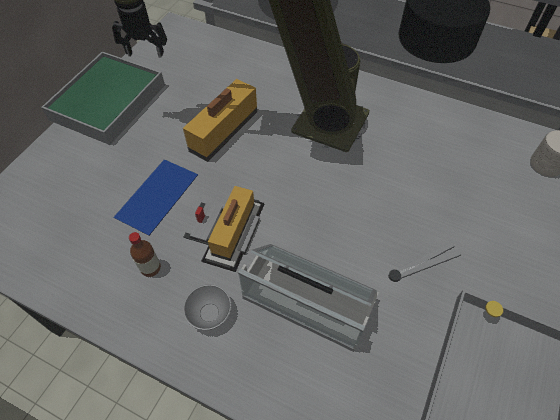

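View pics/a_side.png

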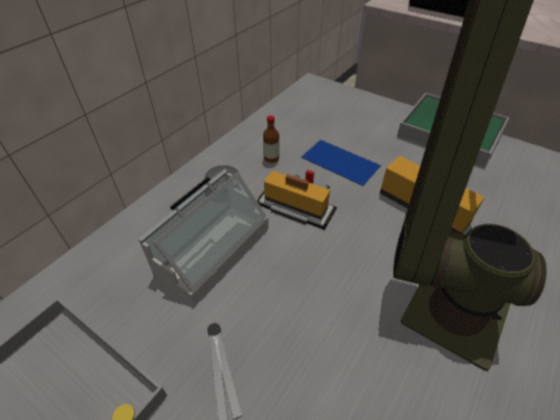

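View pics/a_wrist.png

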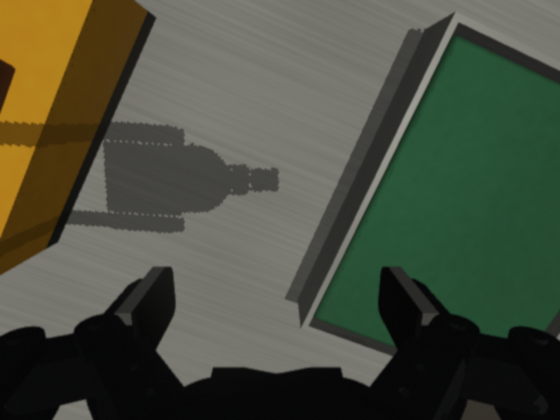

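Scene: the small lid on the black plate at (232,222) fits (job lid, on the hold-down plate with the red knob at (200,213)). The big lid at (222,118) stands on the bare counter, so it is a look-alike. Next I'll measure.

```bash
cat > h.py <<'E'
from plant import telemetry, viewer, manip, nets
import numpy as np, cv2
from scipy.spatial.transform import Rotation as R
from scipy.optimize import least_squares
def wfc(name,st=None):
    i=viewer.camera_info(name)
    if name!="wrist": return i["intrinsics"],i["world_from_camera"]
    st=st or telemetry.state()
    T=np.eye(4);T[:3,:3]=R.from_euler('xyz',st['orientation']).as_matrix();T[:3,3]=st['ee_pos']
    return i["intrinsics"],T@i["mount"]
def proj(cam,P):
    K,T=cam;P=np.atleast_2d(P);c=(P-T[:3,3])@T[:3,:3]
    c=c*[1,-1,-1];q=c@K.T;return q[:,:2]/q[:,2:]
def ray(cam,uv):
    K,T=cam;d=np.linalg.inv(K)@[uv[0],uv[1],1.];d=d*[1,-1,-1];d=T[:3,:3]@d;return T[:3,3],d/np.linalg.norm(d)
def atz(cam,uv,z):
    o,d=ray(cam,uv);return o+d*(z-o[2])/d[2]
def tri(l):
    A=np.zeros((3,3));b=np.zeros(3)
    for cam,uv in l:
        o,d=ray(cam,uv);M=np.eye(3)-np.outer(d,d);A+=M;b+=M@o
    p=np.linalg.solve(A,b)
    e=[np.linalg.norm((np.eye(3)-np.outer(d,d))@(p-o)) for o,d in [ray(c,u) for c,u in l]]
    return p,e
def shot(name,fn=None):
    st=telemetry.state();im=viewer.camera(name)[:,:,::-1].copy()
    if fn: cv2.imwrite("pics/"+fn,im)
    return im,wfc(name,st)
def crop(im,x0,y0,x1,y1,f,fn):
    c=cv2.resize(im[y0:y1,x0:x1],None,fx=f,fy=f,interpolation=cv2.INTER_CUBIC);cv2.imwrite("pics/"+fn,c)
# world delta -> tool-axes mm and rotvec for move to given pos, yaw (tool down)
def rel(pos,yaw=None,st=None):
    st=st or telemetry.state();Rt=R.from_euler('xyz',st['orientation'])
    d=Rt.inv().apply(np.array(pos)-st['ee_pos'])*1000
    if yaw is None: return d.round(1)
    y0=st['orientation'][2]; 
    best=None
    for k in(-1,0,1):
        Rg=R.from_euler('xyz',[np.pi,0,yaw+k*np.pi]);rv=(Rt.inv()*Rg).as_rotvec()
        if best is None or np.linalg.norm(rv)<np.linalg.norm(best): best=rv
    return d.round(1),best.round(4)
E
python3 - <<'E'
from h import *
for n in["scene","side"]:
    im,_=shot(n)
    for t in["slide_knob","lid_grip","lid","tin_mid","door_bar","sauce","bowl","tongs","jar1"]:
        print(n,t,[(np.round(d["uv"],1).tolist(),round(d["score"],2)) for d in nets.look_for(t,n)][:4])
    crop(im,*((150,140,290,290) if n=="scene" else (220,110,390,240)),4 if n=="side" else 4,f"b_{n}.png")
im,_=shot("scene");crop(im,220,230,390,360,4,"b_case.png")
im,_=shot("side");crop(im,130,150,290,300,4,"b_case2.png")
E
```

```text
scene slide_knob [([203.4, 219.3], 0.76)]
scene lid_grip [([230.8, 218.8], 0.95), ([218.9, 119.8], 0.82)]
scene lid [([222.9, 118.7], 0.95), ([231.5, 224.3], 0.75), ([426.1, 262.2], 0.18)]
scene tin_mid [([232.2, 254.1], 0.8)]
scene door_bar [([314.3, 274.0], 0.86)]
scene sauce [([145.7, 259.5], 0.74)]
scene bowl [([205.4, 305.5], 0.89)]
scene tongs [([427.3, 266.1], 0.59)]
scene jar1 [([203.3, 216.4], 0.16)]
side slide_knob []
side lid_grip [([406.2, 191.9], 0.66), ([297.2, 194.6], 0.55)]
side lid [([403.1, 194.1], 0.81), ([297.4, 194.1], 0.6)]
side tin_mid [([315.3, 219.1], 0.52)]
side door_bar [([208.0, 229.3], 0.7), ([296.6, 194.9], 0.34)]
side sauce [([271.5, 141.9], 0.93)]
side bowl [([220.9, 170.8], 0.86)]
side tongs [([221.9, 376.9], 0.9), ([220.5, 171.7], 0.59)]
side jar1 [([316.9, 220.5], 0.32)]
```

```bash
ls pics
```

```text
a_scene.png
a_side.png
a_wrist.png
b_case.png
b_case2.png
b_scene.png
b_side.png
```

View pics/b_scene.png

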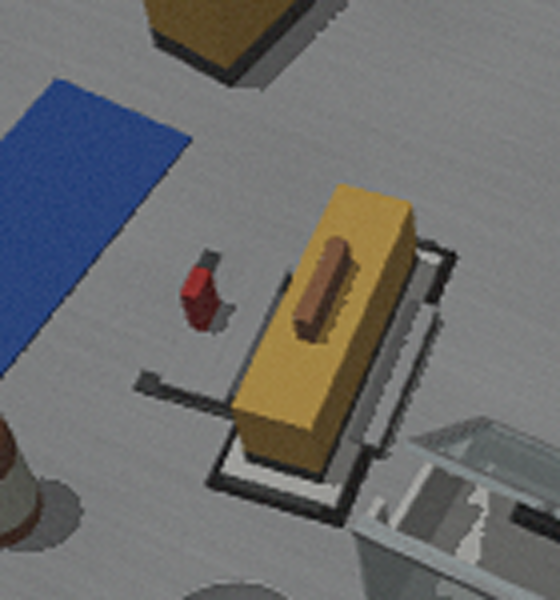

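View pics/b_side.png

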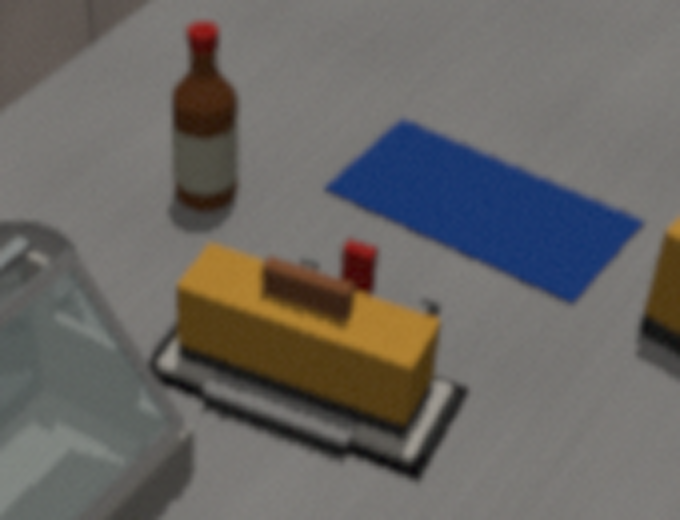

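View pics/b_case.png

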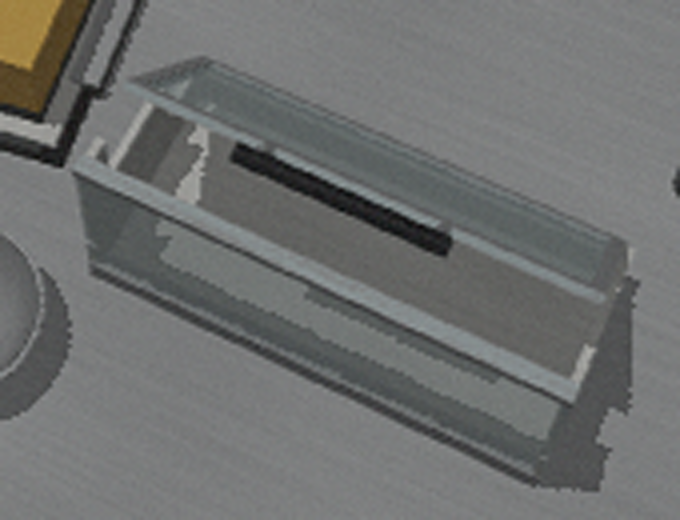

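View pics/b_case2.png

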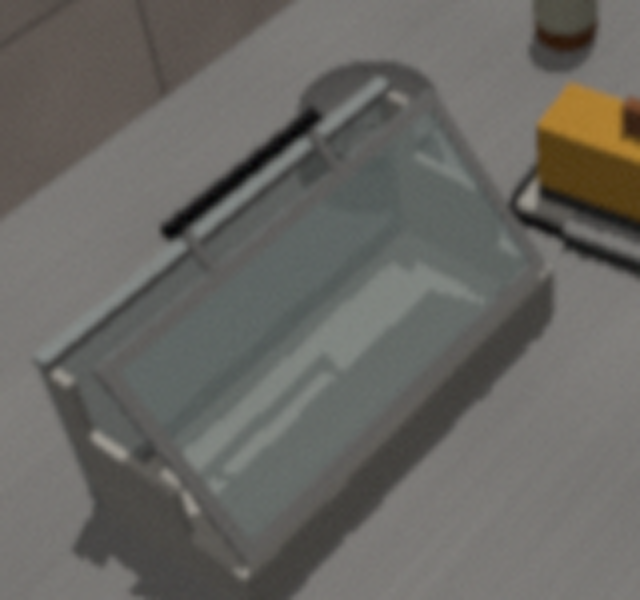

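```bash
python3 - <<'E'
from h import *
sc=wfc("scene");sd=wfc("side")
f=lambda c,o:(c[0]/4+o[0]-.375,c[1]/4+o[1]-.375)
print("lid top z.088 scene");S=[atz(sc,f(c,(150,140)),.088) for c in[(341,184),(412,204),(310,430),(233,405)]]
print(np.round(S,4),np.mean(S,0));
for a,b in((0,1),(1,2),(2,3),(3,0)):
    d=S[b]-S[a];print(np.linalg.norm(d),np.degrees(np.arctan2(d[1],d[0])))
D=[atz(sd,f(c,(220,110)),.088) for c in[(213,243),(438,322),(412,372),(180,290)]]
print(np.round(D,4),np.mean(D,0))
for a,b in((0,1),(1,2),(2,3),(3,0)):
    d=D[b]-D[a];print(np.linalg.norm(d),np.degrees(np.arctan2(d[1],d[0])))
# knob
print("knob top",atz(sc,f((203,272),(150,140)),.057), atz(sd,f((360,247),(220,110)),.057))
# mat
for c in[(60,80),(190,138)]: print("mat",atz(sc,f(c,(150,140)),.004))
for c in[(402,120),(642,225),(574,300),(328,187)]: print("mat side",atz(sd,f(c,(220,110)),.004))
# bar
a=(235,152);b=(450,245)
a2=(165,232);b2=(318,115)
ends=[]
for p,q in((a,b2),(b,a2)):
    r=tri([(sc,f(p,(220,230))),(sd,f(q,(130,150)))]);print("bar",r);ends.append(r[0])
print(np.mean(ends,0),np.linalg.norm(ends[0]-ends[1]))
for n,u,v in(("sauce",(145.7,259.5),(271.5,141.9)),("bowl",(205,305),(221,171))): print(n,tri([(sc,u),(sd,v)]))
print("hinge ends scene?",[atz(sd,f(c,(130,150)),.05) for c in[(245,575),(545,272)]])
E
```

```text
lid top z.088 scene
[[ 0.4297 -0.1198  0.088 ]
 [ 0.4231 -0.0664  0.088 ]
 [ 0.6116 -0.0407  0.088 ]
 [ 0.6175 -0.0952  0.088 ]] [ 0.52048819 -0.08050806  0.088     ]
0.05374284552579124 96.99906344580378
0.19019770598726699 7.764122631812986
0.05476759549315708 -83.81335242288128
0.18941031033707337 -172.5410317690431
[[ 0.6171 -0.0935  0.088 ]
 [ 0.4315 -0.1157  0.088 ]
 [ 0.4211 -0.0608  0.088 ]
 [ 0.6062 -0.0361  0.088 ]] [ 0.51897791 -0.07652296  0.088     ]
0.18689357501188353 -173.18554469743123
0.055861946780141766 100.66141552887976
0.18672358969253322 7.6088373482392955
0.05845748572681683 -79.3250353597867
knob top [ 0.52076247 -0.18312971  0.057     ] [ 0.53920422 -0.18548713  0.057     ]
mat [ 0.38605058 -0.40865301  0.004     ]
mat [ 0.39066289 -0.28441257  0.004     ]
mat side [ 0.6314926  -0.41470635  0.004     ]
mat side [ 0.38464533 -0.40244866  0.004     ]
mat side [ 0.39026544 -0.28310011  0.004     ]
mat side [ 0.63480434 -0.29201254  0.004     ]
bar (array([0.65634147, 0.13043511, 0.20058175]), [np.float64(0.0004901005246375703), np.float64(0.0004901005246375476)])
bar (array([0.65742841, 0.26142635, 0.20449398]), [np.float64(0.0015692485515287251), np.float64(0.0015692485515287097)])
[0.65688494 0.19593073 0.20253787] 0.13105415039800125
sauce (array([ 0.72352094, -0.22713406,  0.06463362]), [np.float64(0.00528988297616501), np.float64(0.005289882976164983)])
bowl (array([ 0.7656364 , -0.0178178 ,  0.06541375]), [np.float64(0.0006099759287746943), np.float64(0.0006099759287746719)])
hinge ends scene? [array([0.54262114, 0.35192852, 0.05      ]), array([0.5399285 , 0.04964231, 0.05      ])]
```

Measured: lid/plate centre is about (0.520,-0.079), yaw about 7.5°, and the mat centre is about (0.51,-0.349). Moving above for a close wrist view.

```bash
python3 - <<'E'
from h import *
print(rel((.50,-.17,.30),.131))
E
```

```text
(array([ 399.3, -229.4,  -68.7]), array([-0.    , -0.    ,  0.2548]))
```

Call:
servo_tool([
  [[36,-21,-30,0,0,0.05,1],[72,-42,-60,0,0,0.1,1],[108,-63,-69,0,0,0.15,1],[144,-84,-69,0,0,0.2,1],[180,-105,-69,0,0,0.255,1],[216,-126,-69,0,0,0.255,1],[252,-147,-69,0,0,0.255,1],[288,-168,-69,0,0,0.255,1],[324,-189,-69,0,0,0.255,1],[360,-210,-69,0,0,0.255,1],[399,-229,-69,0,0,0.255,1],[399,-229,-69,0,0,0.255,1],[399,-229,-69,0,0,0.255,1]],
])

```text
time: 2.33
ee_pos: [0.5026, -0.1669, 0.3003]
orientation: [-3.14, -0.002, 0.136]
force: [0.5, -0.4, -0.3]
width: 0.998
```

```bash
python3 - <<'E'
from h import *
im,c=shot("wrist","c_wrist.png");np.save("c_cam.npy",c[1]);print(telemetry.state()['ee_pos'],telemetry.state()['time'])
for t in["slide_knob","lid_grip","mat_mid"]: print(t,[(np.round(d["uv"],1).tolist(),round(d["score"],2)) for d in nets.look_for(t,"wrist")][:4])
E
```

```text
[ 0.50098941 -0.16866919  0.30016447] 2.3833
slide_knob [([282.3, 141.8], 0.74), ([239.5, 134.9], 0.21)]
lid_grip [([200.3, 144.3], 0.8), ([359.8, 344.8], 0.61)]
mat_mid []
```

View pics/c_wrist.png

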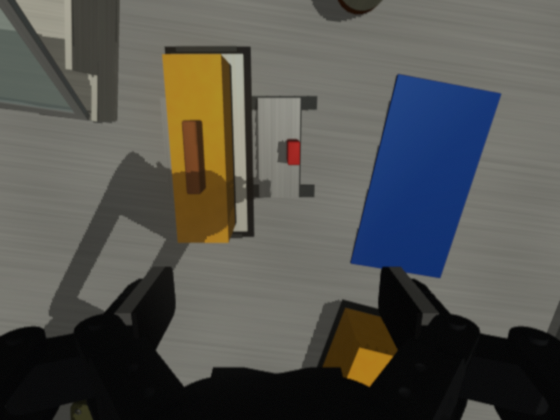

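```bash
python3 - <<'E'
from h import *
im=cv2.imread("pics/c_wrist.png")
crop(im,150,30,350,260,3,"c2.png")
E
```

```text
(no output)
```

View pics/c2.png

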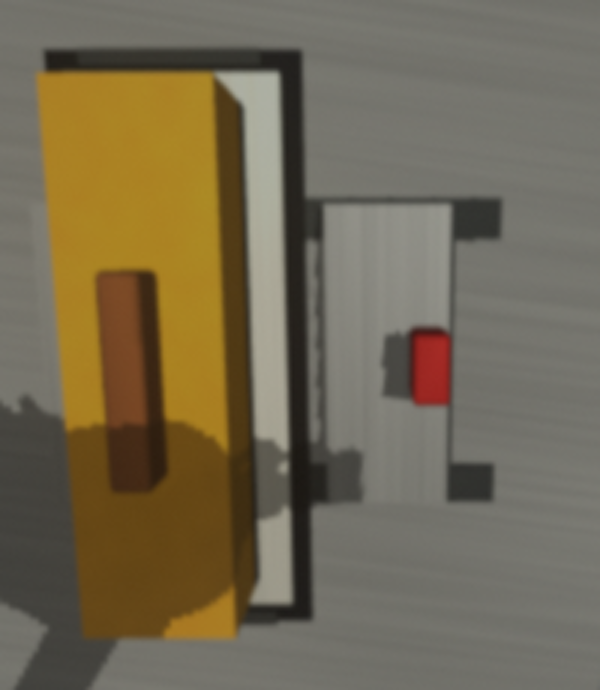

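```bash
python3 - <<'E'
from h import *
K=viewer.camera_info("wrist")["intrinsics"];c=(K,np.load("c_cam.npy"))
g=lambda p:(150+p[0]/3-.33,30+p[1]/3-.33)
S=[atz(c,g(p),.088) for p in[(37,72),(214,72),(237,638),(82,638)]]
print(np.round(S,4),np.mean(S,0))
for a,b in((0,1),(1,2),(2,3),(3,0)):
    d=S[b]-S[a];print(np.linalg.norm(d),np.degrees(np.arctan2(d[1],d[0])))
print("handle top",[np.round(atz(c,g(p),.116),4) for p in[(97,271),(155,271),(154,492),(110,492)]])
print("plate edge",[np.round(atz(c,g(p),.006),4) for p in[(302,50),(312,618)]])
print("knob",[np.round(atz(c,g(p),.057),4) for p in[(412,335),(451,335),(450,405),(416,405),(432,370)]])
M=[atz(c,p,.004) for p in[(398,75),(500,93),(440,277),(351,262)]];print(np.round(M,4),np.mean(M,0))
for a,b in((0,1),(1,2),(2,3),(3,0)):
    d=M[b]-M[a];print(np.linalg.norm(d),np.degrees(np.arctan2(d[1],d[0])))
print(telemetry.state()['ee_pos'],telemetry.state()['orientation'])
E
```

```text
[[ 0.6125 -0.0413  0.088 ]
 [ 0.6201 -0.097   0.088 ]
 [ 0.4308 -0.1232  0.088 ]
 [ 0.423  -0.0668  0.088 ]] [ 0.52159776 -0.08205898  0.088     ]
0.056177790010346604 -82.18250451320748
0.19118213521162203 -172.12365757979097
0.05694188721283719 97.86220310658825
0.1912273085871847 7.647393636546831
handle top [array([ 0.5554, -0.0714,  0.116 ]), array([ 0.5578, -0.089 ,  0.116 ]), array([ 0.4884, -0.0941,  0.116 ]), array([ 0.4865, -0.08  ,  0.116 ])]
plate edge [array([ 0.644 , -0.1162,  0.006 ]), array([ 0.4126, -0.1477,  0.006 ])]
knob [array([ 0.5456, -0.1722,  0.057 ]), array([ 0.5476, -0.1864,  0.057 ]), array([ 0.5221, -0.1901,  0.057 ]), array([ 0.5203, -0.1774,  0.057 ]), array([ 0.534 , -0.1814,  0.057 ])]
[[ 0.6372 -0.2943  0.004 ]
 [ 0.6341 -0.4212  0.004 ]
 [ 0.3867 -0.4136  0.004 ]
 [ 0.3919 -0.2857  0.004 ]] [ 0.51247389 -0.35372465  0.004     ]
0.1269253468696406 -91.40164150483965
0.24756230369483043 178.24013039327042
0.12803064317319868 87.63067755283537
0.24540937530757193 -2.0168124146518074
[ 0.49916077 -0.17107354  0.3002219 ] [3.14121917e+00 8.35776345e-04 1.30321730e-01]
```

Wrist view confirms the sizes (lid 191x56, knob 26x14). Lid centre is (0.5216,-0.0821), yaw 0.135; knob (0.534,-0.1814); mat (0.5125,-0.3537), yaw about -0.033. Going to the knob.

```bash
python3 - <<'E'
from h import *
print(rel((.5345,-.1815,.028),.135))
E
```

```text
(array([ 33.9,  14.8, 272.2]), array([ 0.0004,  0.0008, -0.0047]))
```

Call:
servo_tool([
  [[17,7,30,0,0,-0.005,0.7],[34,15,65,0,0,-0.005,0.7],[34,15,100,0,0,-0.005,0.7],[34,15,135,0,0,-0.005,0.7],[34,15,170,0,0,-0.005,0.7],[34,15,200,0,0,-0.005,0.7],[34,15,220,0,0,-0.005,0.7],[34,15,240,0,0,-0.005,0.7],[34,15,255,0,0,-0.005,0.7],[34,15,265,0,0,-0.005,0.7],[34,15,272,0,0,-0.005,0.7],[34,15,272,0,0,-0.005,0.7]],
], newtons=40)

```text
time: 3.53
ee_pos: [0.5335, -0.1823, 0.0272]
orientation: [-3.141, 0.003, 0.134]
force: [0.4, -0.7, 0.5]
width: 0.701
```

Call:
servo_tool([
  [[0,0,0,0,0,0,0],[0,0,0,0,0,0,0],[0,0,0,0,0,0,0],[0,0,0,0,0,0,0],[0,0,0,0,0,0,0],[0,0,0,0,0,0,0]],
])

```text
time: 4.03
ee_pos: [0.5339, -0.1812, 0.0282]
orientation: [-3.14, 0.001, 0.134]
force: [-0.1, 5.0, 5.0]
width: 0.16
```

Call:
servo_tool([
  [[0,-5,0,0,0,0,0],[0,-10,0,0,0,0,0],[0,-15,0,0,0,0,0],[0,-20,0,0,0,0,0],[0,-24,0,0,0,0,0],[0,-26,0,0,0,0,0],[0,-26,0,0,0,0,0]],
])

```text
time: 4.62
ee_pos: [0.5306, -0.1563, 0.0283]
orientation: [3.141, 0.001, 0.135]
force: [-1.1, -6.1, -3.6]
width: 0.161
```

Call:
servo_tool([
  [[0,-2,0,0,0,0,0],[0,-3,0,0,0,0,0],[0,-3,0,0,0,0,0]],
])

```text
time: 4.87
ee_pos: [0.5306, -0.1563, 0.0284]
orientation: [3.136, 0.001, 0.136]
force: [-2.3, -14.5, -3.6]
width: 0.156
```

Call:
servo_tool([
  [[0,0,0,0,0,0,0.4],[0,0,0,0,0,0,0.4],[0,0,0,0,0,0,0.4],[0,0,-15,0,0,0,0.4],[0,0,-40,0,0,0,0.4],[0,0,-75,0,0,0,0.5],[0,0,-115,0,0,0,0.6],[0,0,-150,0,0,0,0.7],[0,0,-152,0,0,0,0.7],[0,0,-152,0,0,0,0.7]],
])

```text
time: 5.7
ee_pos: [0.5327, -0.1551, 0.1836]
orientation: [3.134, -0.006, 0.137]
force: [-0.2, -0.5, -0.5]
width: 0.696
```

```bash
python3 - <<'E'
from h import *
im,c=shot("wrist","d_wrist.png");print(telemetry.state()['ee_pos'],telemetry.state()['time'])
print(rel((.5217,-.0825,.092),.135))
E
```

```text
[ 0.53102067 -0.15468855  0.18141595] 5.75
(array([  0.5, -73.3,  89. ]), array([ 0.0059, -0.0013,  0.0015]))
```

View pics/d_wrist.png

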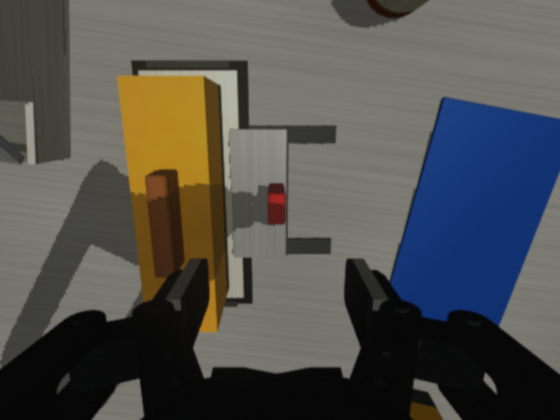

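Slide lip (about x 232-288 px) now covers the flange edge, and the lid hasn't moved. Grasping the lid handle.

Call:
servo_tool([
  [[0,-25,0,0,0,0,0.7],[0,-50,0,0,0,0,0.7],[0,-73,0,0.006,0,0,0.7],[0,-73,20,0.006,0,0,0.7],[0,-73,45,0.006,0,0,0.7],[0,-73,65,0.006,0,0,0.7],[0,-73,80,0.006,0,0,0.7],[0,-73,87,0.006,0,0,0.7],[0,-73,89,0.006,0,0,0.7],[0,-73,89,0.006,0,0,0.7]],
], newtons=80)

```text
time: 6.58
ee_pos: [0.5202, -0.0824, 0.0906]
orientation: [-3.14, 0.002, 0.137]
force: [0.7, -1.2, -0.7]
width: 0.698
```

Call:
servo_tool([
  [[0,0,0,0,0,0,0],[0,0,0,0,0,0,0],[0,0,0,0,0,0,0],[0,0,0,0,0,0,0],[0,0,0,0,0,0,0],[0,0,0,0,0,0,0]],
])

```text
time: 7.08
ee_pos: [0.5207, -0.0823, 0.0916]
orientation: [-3.14, 0.0, 0.136]
force: [-0.6, 1.5, 5.2]
width: 0.146
```

Call:
servo_tool([
  [[0,0,-3,0,0,0,0],[0,0,-6,0,0,0,0],[0,0,-10,0,0,0,0],[0,0,-14,0,0,0,0],[0,0,-18,0,0,0,0],[0,0,-22,0,0,0,0],[0,0,-26,0,0,0,0],[0,0,-30,0,0,0,0],[0,0,-34,0,0,0,0],[0,0,-38,0,0,0,0],[0,0,-42,0,0,0,0],[0,0,-46,0,0,0,0],[0,0,-55,0,0,0,0],[0,0,-65,0,0,0,0],[0,0,-75,0,0,0,0],[0,0,-85,0,0,0,0],[0,0,-95,0,0,0,0],[0,0,-105,0,0,0,0],[0,0,-105,0,0,0,0],[0,0,-105,0,0,0,0]],
])

```text
time: 8.75
ee_pos: [0.5213, -0.0826, 0.1974]
orientation: [-3.141, -0.002, 0.136]
force: [0.4, 0.8, -2.7]
width: 0.147
```

```bash
python3 - <<'E'
from h import *
im,c=shot("wrist","e_wrist.png");im2,_=shot("scene");crop(im2,80,120,360,330,2.8,"e_scene.png")
im2,_=shot("side");crop(im2,180,90,420,270,3.2,"e_side.png")
s=telemetry.state();print(s['ee_pos'],s['time'],s['force'],s['width'])
E
```

```text
[ 0.52013025 -0.08224674  0.19588468] 8.9 [-0.44889132 -0.22724836 -3.01904975] 0.14521986535803272
```

View pics/e_scene.png

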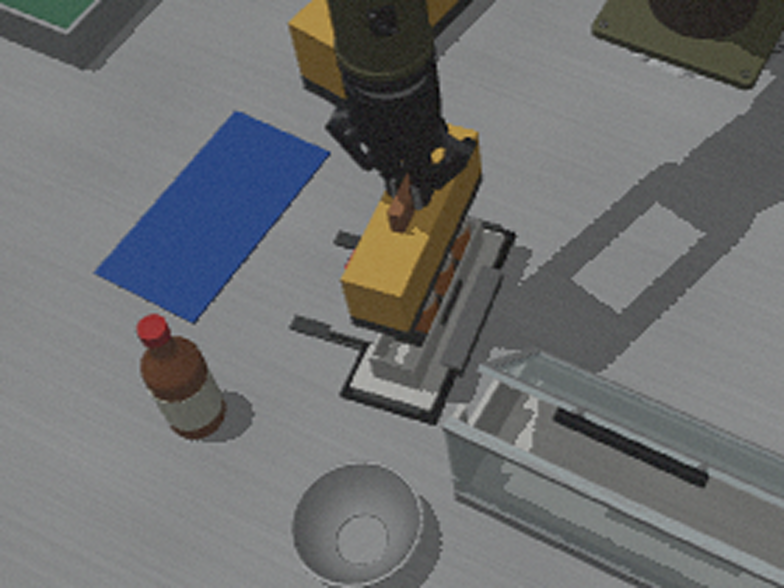

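View pics/e_side.png

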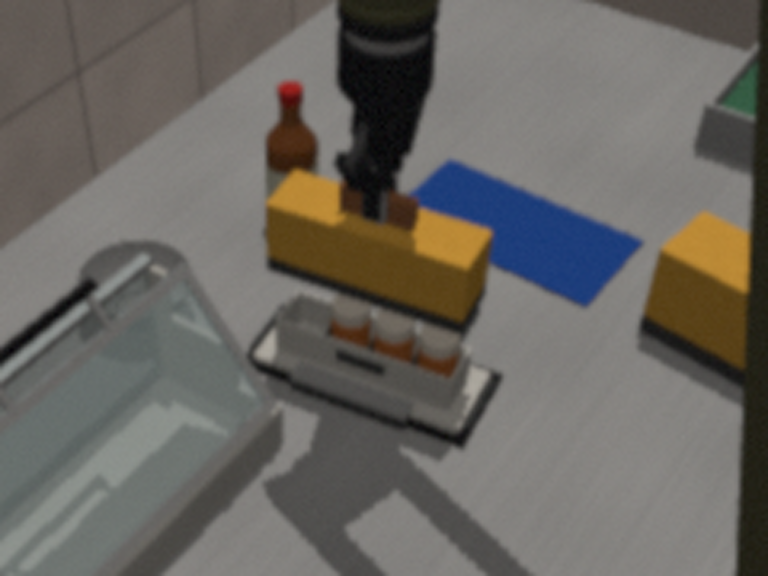

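View pics/e_wrist.png

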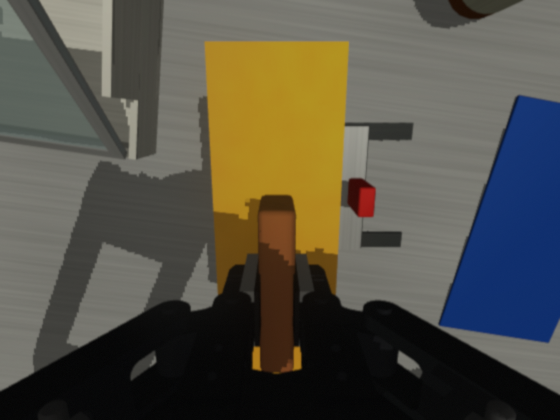

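Tin stayed down, and three jars show (side crop (350,320), (393,335), (438,352); the far place is empty). Carrying the lid to the mat.

```bash
python3 - <<'E'
from h import *
print(rel((.512,-.354,.084),-.033))
E
```

```text
(array([-44.8, 268.4, 111.4]), array([-0.0019,  0.0018,  0.1693]))
```

Call:
servo_tool([
  [[-3,15,0,0,0,0,0],[-7,40,0,0,0,0.02,0],[-12,70,0,0,0,0.05,0],[-17,100,0,0,0,0.08,0],[-22,130,0,0,0,0.11,0],[-27,160,0,0,0,0.14,0],[-32,190,0,0,0,0.169,0],[-37,220,0,0,0,0.169,0],[-42,250,0,0,0,0.169,0],[-45,268,0,0,0,0.169,0],[-45,268,20,0,0,0.169,0],[-45,268,45,0,0,0.169,0],[-45,268,70,0,0,0.169,0],[-45,268,88,0,0,0.169,0],[-45,268,98,0,0,0.169,0],[-45,268,104,0,0,0.169,0],[-45,268,104,0,0,0.169,0],[-45,268,104,0,0,0.169,0],[-45,268,104,0,0,0.169,0]],
])

```text
time: 10.48
ee_pos: [0.5128, -0.3543, 0.0927]
orientation: [-3.141, -0.0, -0.032]
force: [0.6, -0.2, -2.6]
width: 0.146
```

```bash
python3 - <<'E'
from h import *
im,c=shot("wrist","f_wrist.png");im2,_=shot("scene");crop(im2,80,120,280,270,4,"f_scene.png")
s=telemetry.state();print(s['ee_pos'],s['time'],s['force'],s['width'],rel((.512,-.354,.0835),-.033))
E
```

```text
[ 0.51272498 -0.35429117  0.09287642] 10.5833 [-0.01715483 -0.3922248  -2.65683858] 0.14724604168120853 (array([-0.7, -0.3,  9.4]), array([-0.0001, -0.0004,  0.0005]))
```

View pics/f_wrist.png

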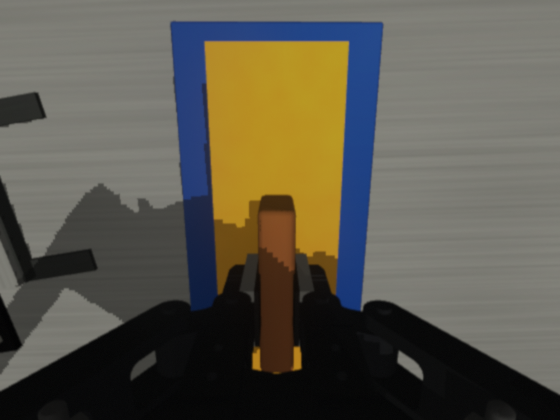

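View pics/f_scene.png

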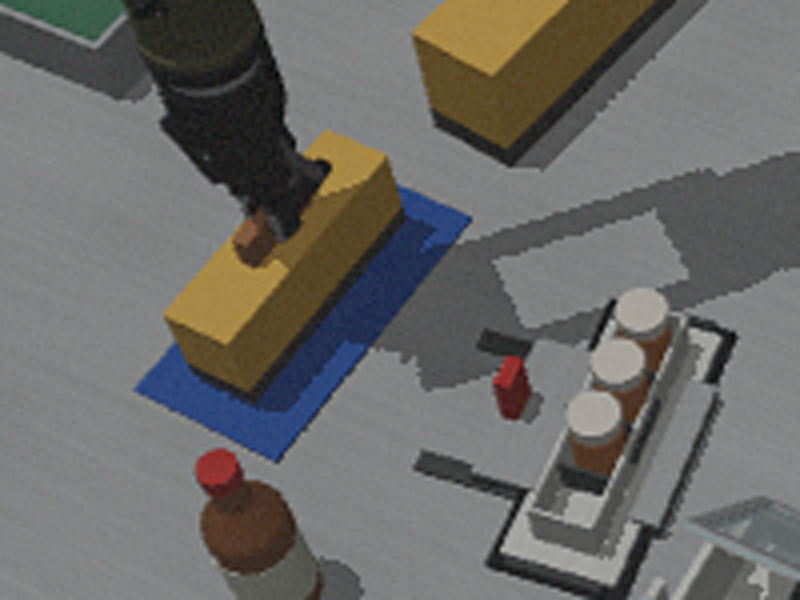

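Lid is centred laterally (mat edges 173/382 px, lid 206/348 px). Lowering and releasing.

Call:
servo_tool([
  [[0,0,3,0,0,0,0],[0,0,6,0,0,0,0],[0,0,8,0,0,0,0],[0,0,9,0,0,0,0],[0,0,9.5,0,0,0,0],[0,0,9.5,0,0,0,0],[0,0,9.5,0,0,0,0]],
])

```text
time: 11.17
ee_pos: [0.5125, -0.3541, 0.0835]
orientation: [-3.141, -0.0, -0.033]
force: [-0.5, 1.7, 0.7]
width: 0.147
```

Call:
servo_tool([
  [[0,0,0,0,0,0,0.5],[0,0,0,0,0,0,0.5],[0,0,0,0,0,0,0.5],[0,0,0,0,0,0,0.5],[0,0,-20,0,0,0,0.5],[0,0,-50,0,0,0,0.5],[0,0,-90,0,0,0,0.5],[0,0,-130,0,0,0,0.5],[0,0,-170,0,0,0,0.5],[0,0,-210,0,0,0,0.5],[0,0,-216,0,0,0,0.5],[0,0,-216,0,0,0,0.5],[0,0,-216,0,0,0,0.5]],
])

```text
time: 12.25
ee_pos: [0.5124, -0.3542, 0.2996]
orientation: [3.141, -0.001, -0.033]
force: [-0.7, 0.7, -0.7]
width: 0.498
```

```bash
python3 - <<'E'
from h import *
im,c=shot("wrist","g_wrist.png");np.save("g_cam.npy",c[1])
s=telemetry.state();print(s['ee_pos'],s['time'],s['force'],s['width'])
E
```

```text
[ 0.5117707  -0.35361625  0.29807836] 12.3 [-0.20416275  0.25927268 -0.17172215] 0.5018954583469878
```

View pics/g_wrist.png

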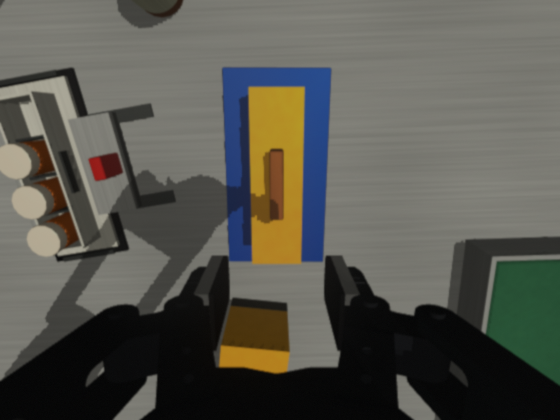

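```bash
python3 - <<'E'
from h import *
K=viewer.camera_info("wrist")["intrinsics"];c=(K,np.load("g_cam.npy"))
print(np.mean([atz(c,p,.004) for p in[(222,68),(331,68),(324,262),(229,262)]],0),np.mean([atz(c,p,.080) for p in[(248,86),(305,86),(301,263),(251,263)]],0))
# move toward case: bar at ~(.657,.196,.19-.20)
print(rel((.54,.15,.36),0))
E
```

```text
[ 0.5110073  -0.35399168  0.004     ] [ 0.51429858 -0.3537774   0.08      ]
(array([  11.7, -504.4,  -61.1]), array([-0.0018,  0.0018, -0.0325]))
```

Lid is within about 3 mm of the mat centre. Next, a close look at the case.

Call:
servo_tool([
  [[1,-35,-25,0,0,-0.01,0.8],[2,-70,-50,0,0,-0.02,0.8],[3,-108,-61,0,0,-0.03,0.8],[4,-146,-61,0,0,-0.033,0.8],[5,-184,-61,0,0,-0.033,0.8],[6,-222,-61,0,0,-0.033,0.8],[7,-260,-61,0,0,-0.033,0.8],[8,-298,-61,0,0,-0.033,0.8],[9,-336,-61,0,0,-0.033,0.8],[9,-374,-61,0,0,-0.033,0.8],[10,-412,-61,0,0,-0.033,0.8],[11,-450,-61,0,0,-0.033,0.8],[12,-485,-61,0,0,-0.033,0.8],[12,-504,-61,0,0,-0.033,0.8],[12,-504,-61,0,0,-0.033,0.8],[12,-504,-61,0,0,-0.033,0.8],[12,-504,-61,0,0,-0.033,0.8]],
])

```text
time: 13.72
ee_pos: [0.5396, 0.1489, 0.3579]
orientation: [-3.141, 0.006, 0.001]
force: [0.4, -1.5, 0.1]
width: 0.796
```

```bash
python3 - <<'E'
from h import *
im,c=shot("wrist","i_wrist.png");np.save("i_cam.npy",c[1])
s=telemetry.state();print(s['ee_pos'],s['orientation'],s['time'])
for t in["door_bar","case_floor","door"]: print(t,[(np.round(d["uv"],1).tolist(),round(d["score"],2)) for d in nets.look_for(t,"wrist")][:4])
E
```

```text
[0.53978595 0.14853628 0.35843911] [-3.14098417e+00  4.63479295e-03 -4.08443737e-04] 13.7667
door_bar [([230.8, 112.6], 0.94)]
case_floor [([229.3, 89.1], 0.72), ([229.4, 115.6], 0.66)]
door [([228.6, 113.7], 0.7)]
```

View pics/i_wrist.png

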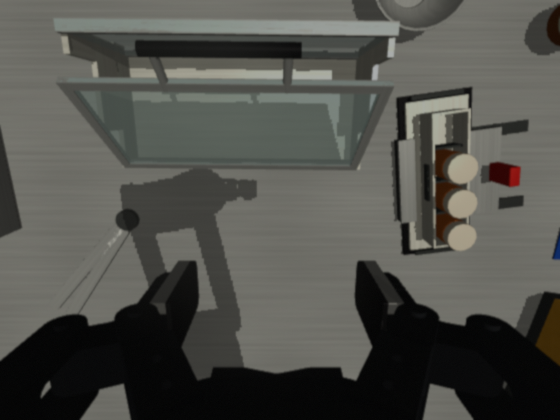

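```bash
python3 - <<'E'
from h import *
K=viewer.camera_info("wrist")["intrinsics"];c=(K,np.load("i_cam.npy"));sc=wfc("scene");sd=wfc("side")
for z in(.18,.187,.195,.2025,.21):
    a,b=atz(c,(136,49.5),z),atz(c,(301,50),z);print(z,(a+b)/2,np.linalg.norm(a-b),np.degrees(np.arctan2(*(b-a)[:2]))) 
f=lambda q,o:(q[0]/4+o[0]-.375,q[1]/4+o[1]-.375)
for n,w,p,q in(("R",(301,50),(235,152),(318,115)),("L",(136,49.5),(450,245),(165,232))):
    print(n,tri([(c,w),(sc,f(p,(220,230))),(sd,f(q,(130,150)))]),tri([(c,w),(sc,f(p,(220,230)))]),tri([(c,w),(sd,f(q,(130,150)))]))
for z in (.05,.04,.03):print("hinge edge",[atz(c,p,z) for p in[(125,167),(358,168)]])
print("back top",[atz(c,p,.159) for p in[(57,20),(398,24)]])
print("glass door top",[atz(c,p,.187-.02) for p in[(60,84),(393,86)]])
E
```

```text
0.18 [0.66150366 0.19891737 0.18      ] 0.14101463341980072 -179.91012100167606
0.187 [0.66036808 0.19783241 0.187     ] 0.13793320298612857 -179.9101210016761
0.195 [0.65907027 0.19659247 0.195     ] 0.13441156820478892 -179.9101210016761
0.2025 [0.65785357 0.19543001 0.2025    ] 0.13111003559728301 -179.9101210016761
0.21 [0.65663688 0.19426756 0.21      ] 0.12780850298977714 -179.9101210016761
R (array([0.65703289, 0.13014281, 0.20061433]), [np.float64(0.0010788024148721304), np.float64(0.0008499606624780319), np.float64(0.0007491718376262642)]) (array([0.65748374, 0.13029006, 0.20354257]), [np.float64(0.0003587398231107266), np.float64(0.00035873982311072195)]) (array([0.65829306, 0.12950545, 0.19847996]), [np.float64(0.00015261721268568636), np.float64(0.0001526172126856288)])
L (array([0.65759684, 0.2610256 , 0.20401908]), [np.float64(0.0005893221523582452), np.float64(0.0014406185022934666), np.float64(0.0017823670004744694)]) (array([0.65736397, 0.25994006, 0.20562658]), [np.float64(0.00014975135131336308), np.float64(0.0001497513513134698)]) (array([0.65862221, 0.261586  , 0.20239199]), [np.float64(0.000805636971476742), np.float64(0.0008056369714766557)])
hinge edge [array([0.54113768, 0.34847771, 0.05      ]), array([0.5402332 , 0.04192388, 0.05      ])]
hinge edge [array([0.53961886, 0.35290129, 0.04      ]), array([0.53869429, 0.03954028, 0.04      ])]
hinge edge [array([0.53810003, 0.35732486, 0.03      ]), array([0.53715538, 0.03715667, 0.03      ])]
back top [array([0.68903067, 0.34503795, 0.159     ]), array([0.68618384, 0.04082257, 0.159     ])]
glass door top [array([0.63480159, 0.34689283, 0.167     ]), array([0.63346367, 0.04287895, 0.167     ])]
```

```bash
python3 - <<'E'
from h import *
s=telemetry.state();print(s['joint_positions'].round(3));print(rel((.6575,.1955,.26),np.pi/2))
E
```

```text
[0.191 0.216 1.315 0.002 1.612 1.764]
(array([117.5, -47.2,  99.4]), array([8.0000e-04, 3.1000e-03, 1.5694e+00]))
```

Call:
servo_tool([
  [[10,-5,0,0,0.003,-0.115,0.5],[20,-10,0,0,0.003,-0.23,0.5],[35,-15,0,0,0.003,-0.345,0.5],[50,-20,0,0,0.003,-0.46,0.5],[65,-25,0,0,0.003,-0.575,0.5],[80,-30,10,0,0.003,-0.69,0.5],[90,-35,20,0,0.003,-0.805,0.5],[100,-40,30,0,0.003,-0.92,0.5],[110,-44,40,0,0.003,-1.035,0.5],[117,-47,50,0,0.003,-1.15,0.5],[117,-47,60,0,0.003,-1.265,0.5],[117,-47,70,0,0.003,-1.38,0.5],[117,-47,80,0,0.003,-1.495,0.5],[117,-47,90,0,0.003,-1.571,0.5],[117,-47,99,0,0.003,-1.571,0.5],[117,-47,99,0,0.003,-1.571,0.5],[117,-47,99,0,0.003,-1.571,0.5]],
], newtons=40)

```text
time: 15.33
ee_pos: [0.6569, 0.1946, 0.2599]
orientation: [-3.14, -0.003, 1.567]
force: [0.6, 0.9, -0.1]
width: 0.502
```

```bash
python3 - <<'E'
from h import *
im,c=shot("wrist","j_wrist.png");np.save("j_cam.npy",c[1])
s=telemetry.state();print(s['ee_pos'],s['orientation'],s['time'],s['joint_positions'].round(3));print(rel((.6575,.1955,.1885),np.pi/2))
print(proj(c,[[.6575,.1955,.2025],[.6575,.13,.2025],[.6575,.26,.2025]]))
E
```

```text
[0.65728793 0.19483315 0.26065982] [-3.14127906 -0.00339272  1.56731629] 15.3833 [0.225 0.445 1.211 0.003 1.486 0.228]
(array([ 0.4,  0.2, 72.2]), array([-0.0003, -0.0034, -0.0035]))
[[276.71422584 230.53681097]
 [277.02565333 323.81109456]
 [276.35237003 122.15896047]]
```

View pics/j_wrist.png

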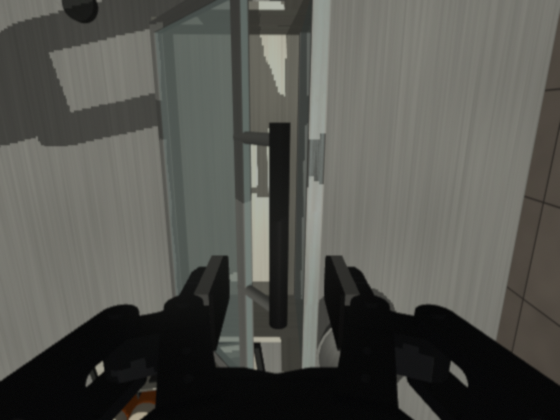

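Bar seen at columns 270-289, 1-2 mm from prediction. Descending and pinching.

Call:
servo_tool([
  [[0,2,15,0,0,0,0.5],[0,2,35,0,0,0,0.5],[0,2,52,0,0,0,0.5],[0,2,64,0,0,0,0.5],[0,2,72,0,0,0,0.5],[0,2,72,0,0,0,0.5],[0,2,72,0,0,0,0],[0,2,72,0,0,0,0],[0,2,72,0,0,0,0],[0,2,72,0,0,0,0],[0,2,72,0,0,0,0],[0,2,72,0,0,0,0]],
], newtons=40)

```text
time: 16.38
ee_pos: [0.6601, 0.1953, 0.1898]
orientation: [3.139, -0.004, 1.567]
force: [1.1, -0.6, 2.5]
width: 0.117
```

```bash
python3 - <<'E'
from h import *
im,c=shot("wrist","k_wrist.png");im,_=shot("side");crop(im,100,100,300,300,3,"k_side.png")
s=telemetry.state();print(s['ee_pos'],s['orientation'],s['time'],s['force'],s['width'])
E
```

```text
[0.6601905  0.19524841 0.18969741] [ 3.13936958 -0.00399316  1.56716166] 16.4833 [ 0.36529669 -0.1656547   3.28730946] 0.1179288235326911
```

View pics/k_side.png

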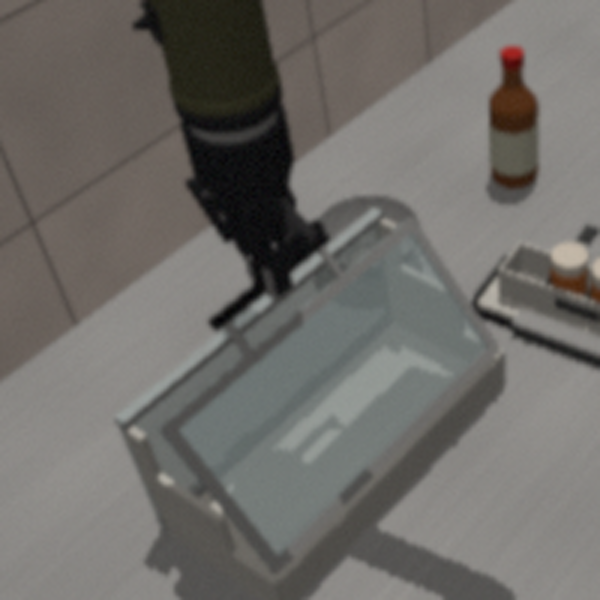

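```bash
python3 - <<'E'
from h import *
e=np.linspace(.923,2.206,21)[1:]
for a in e: print(round(a,2),np.round([190*(np.cos(a)-np.cos(.923)),-190*(np.sin(a)-np.sin(.923))],0))
E
```

```text
0.99 [-10.  -7.]
1.05 [-20. -13.]
1.12 [-31. -19.]
1.18 [-42. -24.]
1.24 [-54. -28.]
1.31 [-65. -32.]
1.37 [-77. -35.]
1.44 [-89. -37.]
1.5 [-101.  -38.]
1.56 [-113.  -38.]
1.63 [-126.  -38.]
1.69 [-138.  -37.]
1.76 [-150.  -35.]
1.82 [-162.  -33.]
1.89 [-173.  -29.]
1.95 [-185.  -25.]
2.01 [-196.  -20.]
2.08 [-207.  -15.]
2.14 [-217.   -8.]
2.21 [-227.   -1.]
```

Call:
servo_tool([
  [[0,-5,-3,0,0,0,0],[0,-10,-7,0,0,0,0],[0,-20,-13,0,0,0,0],[0,-31,-19,0,0,0,0],[0,-42,-24,0,0,0,0],[0,-54,-28,0,0,0,0],[0,-65,-32,0,0,0,0],[0,-77,-35,0,0,0,0],[0,-89,-37,0,0,0,0],[0,-101,-38,0,0,0,0],[0,-113,-38,0,0,0,0],[0,-113,-38,0,0,0,0]],
])

```text
time: 17.48
ee_pos: [0.5466, 0.1964, 0.231]
orientation: [3.134, -0.006, 1.568]
force: [-1.3, 1.3, 11.7]
width: 0.123
```

Call:
servo_tool([
  [[0,-12,-2,0,0,0,0],[0,-25,-1,0,0,0,0],[0,-37,1,0,0,0,0],[0,-49,3,0,0,0,0],[0,-60,7,0,0,0,0],[0,-72,11,0,0,0,0],[0,-83,16,0,0,0,0],[0,-94,21,0,0,0,0],[0,-104,28,0,0,0,0],[0,-114,35,0,0,0,0],[0,-114,35,0,0,0,0]],
])

```text
time: 18.4
ee_pos: [0.431, 0.1974, 0.1956]
orientation: [3.134, -0.008, 1.568]
force: [0.9, 2.8, -0.8]
width: 0.118
```

```bash
python3 - <<'E'
from h import *
im,c=shot("wrist","l_wrist.png");im,_=shot("scene");crop(im,200,200,420,370,3.5,"l_scene.png")
s=telemetry.state();print(s['ee_pos'],s['orientation'],s['time'],s['force'],s['width'])
E
```

```text
[0.43106042 0.19741129 0.19557823] [ 3.13603258 -0.00742123  1.56791292] 18.5 [-3.2974993  2.9529443  4.1673643] 0.11868935765578646
```

View pics/l_scene.png

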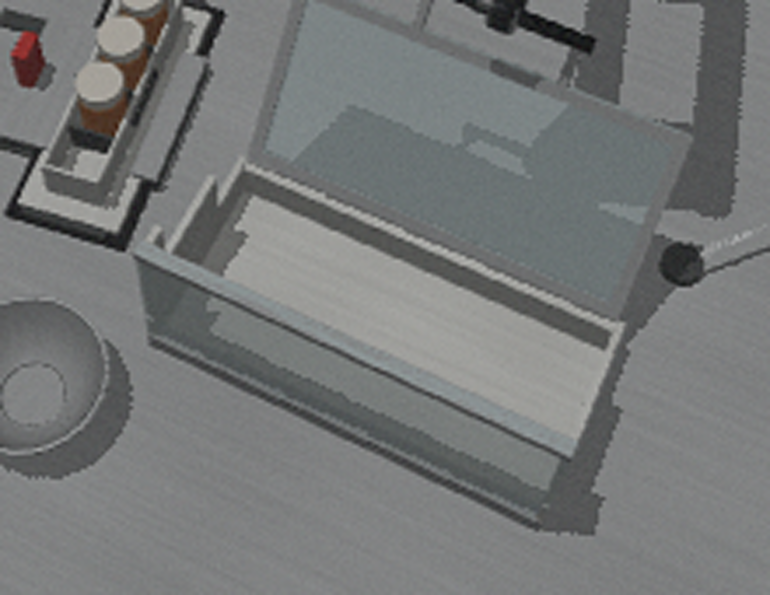

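View pics/l_wrist.png

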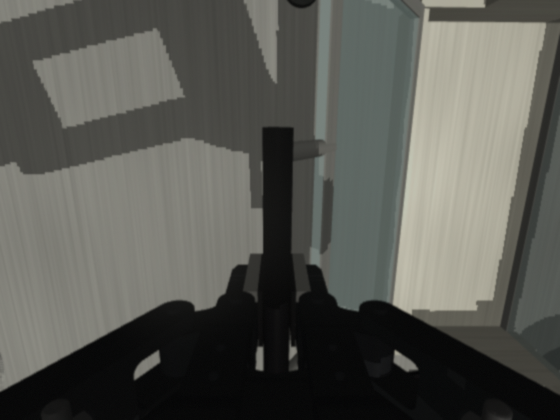

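Call:
servo_tool([
  [[0,-3,2,0,0,0,0],[0,-5,4,0,0,0,0],[0,-8,6,0,0,0,0],[0,-8,6,0,0,0,0]],
])

```text
time: 18.83
ee_pos: [0.4309, 0.1976, 0.1953]
orientation: [3.118, -0.008, 1.569]
force: [5.8, -5.4, 24.4]
width: 0.117
```

Door is at its stop (no further motion, force building). Releasing and heading to the jars.

Call:
servo_tool([
  [[0,0,0,0,0,0,0.5],[0,0,0,0,0,0,0.5],[0,0,0,0,0,0,0.5],[0,0,0,0,0,0,0.5],[0,0,-15,0,0,0,0.5],[0,0,-40,0,0,0,0.5],[0,0,-70,0,0,0,0.5],[0,0,-100,0,0,0,0.5],[0,0,-105,0,0,0,0.5],[0,0,-105,0,0,0,0.5]],
])

```text
time: 19.67
ee_pos: [0.429, 0.197, 0.3017]
orientation: [3.116, -0.009, 1.569]
force: [-0.4, 0.1, -0.9]
width: 0.5
```

```bash
python3 - <<'E'
from h import *
im,_=shot("scene","m_scene.png")
s=telemetry.state();print(s['ee_pos'],s['time'])
print(rel((.50,-.085,.25),.135),s['orientation'])
E
```

```text
[0.42805007 0.19664308 0.29997361] 19.7167
(array([-281.9,   71.3,   49.3]), array([ 0.0131, -0.0232,  1.4338])) [ 3.11857635 -0.00814523  1.56899659]
```

View pics/m_scene.png

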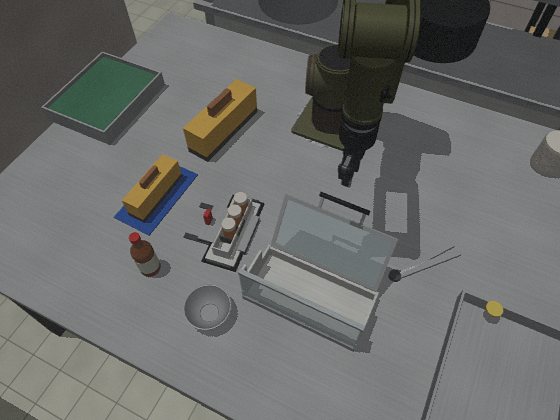

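Call:
servo_tool([
  [[-20,5,0,0.001,-0.002,0.11,0.6],[-42,11,0,0.002,-0.004,0.22,0.7],[-64,16,0,0.004,-0.006,0.33,0.8],[-86,22,0,0.005,-0.008,0.44,0.8],[-108,27,0,0.006,-0.01,0.55,0.8],[-130,33,0,0.007,-0.012,0.66,0.8],[-152,38,0,0.008,-0.014,0.77,0.8],[-174,44,10,0.009,-0.016,0.88,0.8],[-196,50,20,0.01,-0.018,0.99,0.8],[-218,55,30,0.011,-0.02,1.1,0.8],[-240,61,40,0.012,-0.021,1.21,0.8],[-262,66,49,0.013,-0.022,1.32,0.8],[-282,71,49,0.013,-0.023,1.434,0.8],[-282,71,49,0.013,-0.023,1.434,0.8],[-282,71,49,0.013,-0.023,1.434,0.8],[-282,71,49,0.013,-0.023,1.434,0.8]],
])

```text
time: 21.05
ee_pos: [0.4983, -0.0844, 0.2486]
orientation: [-3.139, 0.003, 0.136]
force: [0.3, 0.6, -0.3]
width: 0.802
```

```bash
python3 - <<'E'
from h import *
im,c=shot("wrist","n_wrist.png");np.save("n_cam.npy",c[1])
s=telemetry.state();print(s['ee_pos'],s['orientation'],s['time'])
for x in(-.0675,-.0225,.0225,.0675):
    p=np.array([.5216,-.0821,.082])+x*np.array([.9908,.1349,0]);print(x,p.round(4),proj(c,p).round(0))
for t in["jar1"]: print(t,[(np.round(d["uv"],1).tolist(),round(d["score"],2)) for d in nets.look_for(t,"wrist")][:5])
E
```

```text
[ 0.49856645 -0.08414167  0.24913263] [-3.13997249e+00  2.36792706e-03  1.36517047e-01] 21.1
-0.0675 [ 0.4547 -0.0912  0.082 ] [[278. 238.]]
-0.0225 [ 0.4993 -0.0851  0.082 ] [[278. 192.]]
0.0225 [ 0.5439 -0.0791  0.082 ] [[278. 142.]]
0.0675 [ 0.5885 -0.073   0.082 ] [[278.  88.]]
jar1 [([278.7, 140.4], 0.91), ([274.8, 230.4], 0.83), ([278.3, 187.4], 0.68), ([318.9, 150.3], 0.42)]
```

View pics/n_wrist.png

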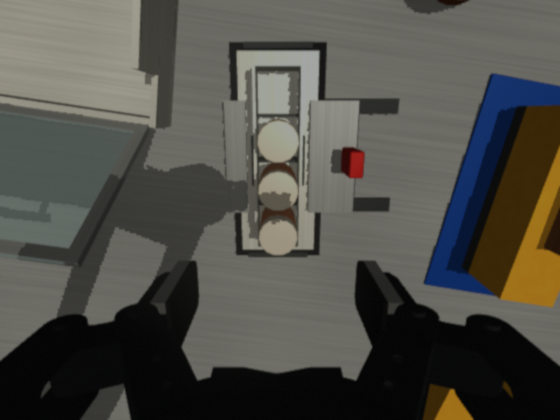

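Caps at (278,141), (278,189), (278,235) match the predicted places within 3 px. Grasping the far jar.

```bash
python3 - <<'E'
from h import *
print(rel((.5445,-.079,.053),.135))
E
```

```text
(array([ 46.2,   1.5, 196.5]), array([-0.0012,  0.0014,  0.0017]))
```

Call:
servo_tool([
  [[20,1,20,0,0,0.002,0.8],[46,1.5,50,0,0,0.002,0.8],[46,1.5,85,0,0,0.002,0.8],[46,1.5,120,0,0,0.002,0.8],[46,1.5,150,0,0,0.002,0.8],[46,1.5,172,0,0,0.002,0.8],[46,1.5,188,0,0,0.002,0.8],[46,1.5,196,0,0,0.002,0.8],[46,1.5,196,0,0,0.002,0.8],[46,1.5,196,0,0,0.002,0],[46,1.5,196,0,0,0.002,0],[46,1.5,196,0,0,0.002,0],[46,1.5,196,0,0,0.002,0],[46,1.5,196,0,0,0.002,0],[46,1.5,196,0,0,0.002,0]],
], newtons=30)

```text
time: 22.4
ee_pos: [0.5455, -0.0792, 0.0551]
orientation: [-3.141, -0.002, 0.135]
force: [-0.3, 0.8, 6.2]
width: 0.436
```

```bash
python3 - <<'E'
from h import *
s=telemetry.state();print(s['ee_pos'],s['force'],s['width'],s['time'])
E
```

```text
[ 0.54553277 -0.07915624  0.0551219 ] [-0.25064378  0.78467672  6.22107749] 0.43578264947441164 22.4
```

Jar gripped (37 mm). Lifting it and moving above the case.

```bash
python3 - <<'E'
from h import *
print(rel((.617,.28,.235),0))
E
```

```text
(array([ 119.3, -346.4, -179.5]), array([-0.0005, -0.0017,  0.1345]))
```

Call:
servo_tool([
  [[0,0,-8,0,0,0,0],[0,0,-25,0,0,0,0],[0,0,-55,0,0,0,0],[0,0,-90,0,0,0,0],[0,0,-125,0,0,0,0],[0,0,-160,0,0,0,0],[5,-10,-180,0,0,0.02,0],[20,-40,-180,0,0,0.04,0],[32,-76,-180,0,0,0.06,0],[45,-112,-180,0,0,0.08,0],[57,-148,-180,0,0,0.1,0],[70,-184,-180,0,0,0.12,0],[82,-220,-180,0,0,0.135,0],[95,-256,-180,0,0,0.135,0],[107,-292,-180,0,0,0.135,0],[115,-326,-180,0,0,0.135,0],[119,-346,-180,0,0,0.135,0],[119,-346,-180,0,0,0.135,0],[119,-346,-180,0,0,0.135,0]],
])

```text
time: 23.98
ee_pos: [0.6162, 0.2806, 0.2353]
orientation: [3.141, -0.001, 0.002]
force: [0.3, -0.9, -2.1]
width: 0.432
```

```bash
python3 - <<'E'
from h import *
im,c=shot("wrist","o_wrist.png");np.save("o_cam.npy",c[1])
im,_=shot("scene");crop(im,180,170,400,350,3.5,"o_scene.png")
s=telemetry.state();print(s['ee_pos'],s['orientation'],s['width'],s['time'])
E
```

```text
[0.6163205  0.27859003 0.23548284] [ 3.14106591e+00 -1.05075585e-03 -6.45948172e-04] 0.438286132636552 24.0833
```

View pics/o_wrist.png

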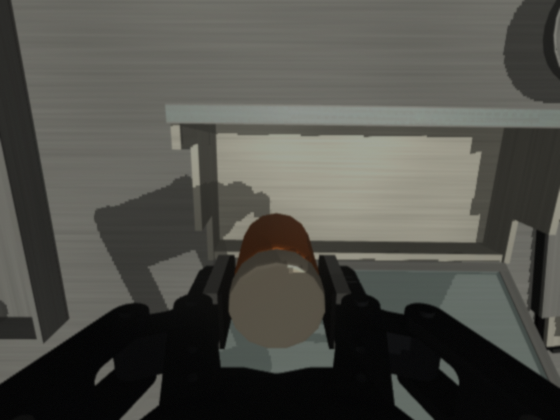

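View pics/o_scene.png

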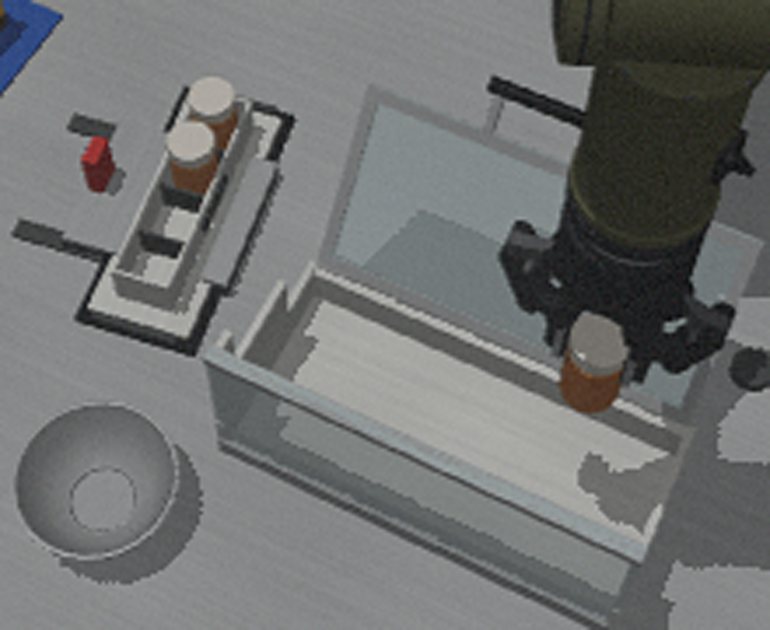

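```bash
python3 - <<'E'
from h import *
K=viewer.camera_info("wrist")["intrinsics"];c=(K,np.load("o_cam.npy"))
print("floor front",atz(c,(250,241),.014),atz(c,(480,241),.014)); print("apron top inner/outer",atz(c,(450,254),.05),atz(c,(450,268),.05))
print("floor back?",atz(c,(350,134),.014)); print("back top front edge/back edge",atz(c,(200,124),.159),atz(c,(540,127),.159),atz(c,(170,104),.159))
print("left floor edge",atz(c,(218,200),.014)[1],"right",atz(c,(500,240),.014)[1])
print(rel((.617,.278,.058),0))
E
```

```text
floor front [0.54883657 0.31042956 0.014     ] [0.54952344 0.0509016  0.014     ]
apron top inner/outer [0.54864163 0.10217877 0.05      ] [0.53298097 0.09999713 0.05      ]
floor back? [0.66701286 0.20473559 0.014     ]
back top front edge/back edge [0.68005125 0.32827679 0.159     ] [0.67880768 0.11758643 0.159     ] [0.69181262 0.34587694 0.159     ]
left floor edge 0.3444794927299253 right 0.028547885758741176
(array([  0.5,   0.5, 177.5]), array([ 0.0005, -0.0011, -0.0006]))
```

Call:
servo_tool([
  [[3,0,25,0,0,0,0],[5,0,55,0,0,0,0],[5,0,90,0,0,0,0],[5,0,120,0,0,0,0],[5,0,145,0,0,0,0],[5,0,160,0,0,0,0],[5,0,168,0,0,0,0],[5,0,173,0,0,0,0],[5,0,176,0,0,0,0],[5,0,178,0,0,0,0],[5,0,178,0,0,0,0],[5,0,178,0,0,0,0]],
])

```text
time: 25.08
ee_pos: [0.6223, 0.2787, 0.0587]
orientation: [-3.141, -0.003, -0.001]
force: [0.1, 0.9, -1.4]
width: 0.431
```

Call:
servo_tool([
  [[0,0,1,0,0,0,0],[0,0,2,0,0,0,0],[0,0,2,0,0,0,0]],
])

```text
time: 25.33
ee_pos: [0.6225, 0.2789, 0.0572]
orientation: [-3.141, -0.004, -0.0]
force: [-0.9, 0.2, -1.7]
width: 0.436
```

Call:
servo_tool([
  [[0,0,1,0,0,0,0],[0,0,2,0,0,0,0],[0,0,2,0,0,0,0],[0,0,2,0,0,0,0]],
])

```text
time: 25.67
ee_pos: [0.6224, 0.2789, 0.055]
orientation: [-3.141, -0.003, -0.0]
force: [-0.5, -0.5, -0.8]
width: 0.437
```

Call:
servo_tool([
  [[0,0,1,0,0,0,0],[0,0,2,0,0,0,0],[0,0,2,0,0,0,0],[0,0,2,0,0,0,0]],
])

```text
time: 26.0
ee_pos: [0.6225, 0.2789, 0.0532]
orientation: [-3.141, -0.004, -0.0]
force: [-0.1, 0.5, 1.6]
width: 0.431
```

```bash
python3 - <<'E'
from h import *
im,c=shot("wrist","p_wrist.png")
im,_=shot("scene");crop(im,230,230,400,350,4.5,"p_scene.png")
s=telemetry.state();print(s['ee_pos'],s['force'],s['time'])
E
```

```text
[0.62252185 0.27891582 0.05320667] [ 0.51595641 -1.08025149  1.21183301] 26.1
```

View pics/p_scene.png

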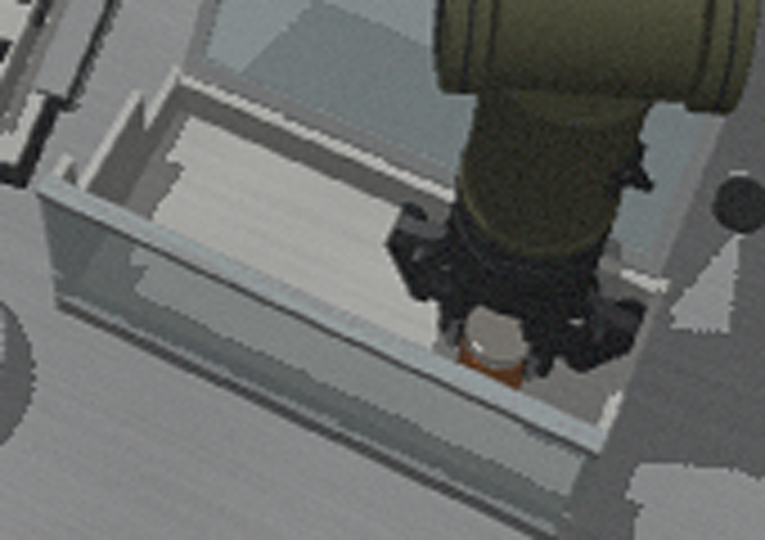

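Contact felt at z≈0.053. Releasing.

Call:
servo_tool([
  [[0,0,0,0,0,0,0.65],[0,0,0,0,0,0,0.65],[0,0,0,0,0,0,0.65],[0,0,-10,0,0,0,0.65],[0,0,-35,0,0,0,0.65],[0,0,-70,0,0,0,0.65],[0,0,-105,0,0,0,0.65],[0,0,-140,0,0,0,0.65],[0,0,-175,0,0,0,0.65],[0,0,-190,0,0,0,0.65],[0,0,-190,0,0,0,0.65]],
])

```text
time: 27.02
ee_pos: [0.6246, 0.2799, 0.2502]
orientation: [-3.137, -0.015, -0.0]
force: [0.4, 0.6, 0.7]
width: 0.647
```

```bash
python3 - <<'E'
from h import *
im,c=shot("wrist","q_wrist.png")
s=telemetry.state();print(s['ee_pos'],s['force'],s['time']);print(rel((.5005,-.085,.235),.135),rel((.5005,-.085,.057),.135))
E
```

```text
[0.62318712 0.27936541 0.24700672] [ 0.66330388 -0.30273611 -0.87679256] 27.0667
(array([-122.6,  364.5,    9.7]), array([-0.0022, -0.0103, -0.1355])) (array([-124.4,  365. ,  187.7]), array([-0.0022, -0.0103, -0.1355]))
```

View pics/q_wrist.png

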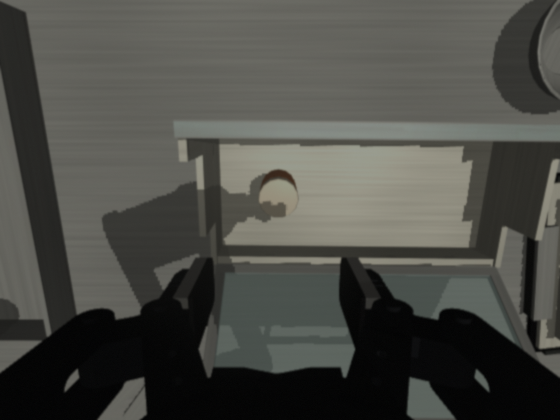

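Jar 1 stands upright at (279,195) px. Going to the middle jar.

Call:
servo_tool([
  [[-10,30,0,0,-0.01,-0.02,0.8],[-22,66,0,0,-0.01,-0.04,0.8],[-34,102,0,0,-0.01,-0.06,0.8],[-46,138,0,0,-0.01,-0.08,0.8],[-58,174,0,0,-0.01,-0.1,0.8],[-70,210,0,0,-0.01,-0.12,0.8],[-82,246,0,0,-0.01,-0.136,0.8],[-94,282,5,0,-0.01,-0.136,0.8],[-106,318,10,0,-0.01,-0.136,0.8],[-117,350,10,0,-0.01,-0.136,0.8],[-123,365,15,0,-0.01,-0.136,0.8],[-123,365,50,0,-0.01,-0.136,0.8],[-123,365,80,0,-0.01,-0.136,0.8],[-124,365,110,0,-0.01,-0.136,0.8],[-124,365,110,0,-0.01,-0.136,0.8],[-124,365,110,0,-0.01,-0.136,0.8]],
])

```text
time: 28.4
ee_pos: [0.4974, -0.0846, 0.1324]
orientation: [-3.137, 0.006, 0.135]
force: [-0.3, 0.6, 0.8]
width: 0.801
```

```bash
python3 - <<'E'
from h import *
s=telemetry.state();print(s['ee_pos'],s['force'],s['time']);print(rel((.5005,-.085,.055),.135))
E
```

```text
[ 0.49742421 -0.08463542  0.1324316 ] [-0.32803625  0.59994125  0.79860545] 28.4
(array([ 3.5,  1.2, 77.4]), array([-0.0049,  0.0063,  0.0004]))
```

Call:
servo_tool([
  [[3,1,20,-0.005,0.006,0,0.8],[3,1,45,-0.005,0.006,0,0.8],[3,1,65,-0.005,0.006,0,0.8],[3,1,75,-0.005,0.006,0,0.8],[3,1,77,-0.005,0.006,0,0.8],[3,1,77,-0.005,0.006,0,0.8],[3,1,77,-0.005,0.006,0,0],[3,1,77,-0.005,0.006,0,0],[3,1,77,-0.005,0.006,0,0],[3,1,77,-0.005,0.006,0,0],[3,1,77,-0.005,0.006,0,0],[3,1,77,-0.005,0.006,0,0]],
], newtons=30)

```text
time: 29.4
ee_pos: [0.5013, -0.0851, 0.0569]
orientation: [3.14, -0.003, 0.135]
force: [-0.8, 0.7, 6.8]
width: 0.43
```

```bash
python3 - <<'E'
from h import *
s=telemetry.state();print(s['ee_pos'],s['force'],s['width'],s['time']);print(rel((.622,.195,.235),0))
E
```

```text
[ 0.50127791 -0.08512742  0.05693562] [-0.81084189  0.72778138  6.80443037] 0.42970537828655936 29.4
(array([ 157.9, -261.1, -177.9]), array([ 0.001 , -0.0028,  0.1354]))
```

Call:
servo_tool([
  [[0,0,-8,0,0,0,0],[0,0,-25,0,0,0,0],[0,0,-55,0,0,0,0],[0,0,-90,0,0,0,0],[0,0,-125,0,0,0,0],[0,0,-160,0,0,0,0],[8,-10,-178,0,0,0.02,0],[25,-38,-178,0,-0.003,0.04,0],[45,-70,-178,0,-0.003,0.06,0],[65,-105,-178,0,-0.003,0.08,0],[85,-140,-178,0,-0.003,0.1,0],[105,-175,-178,0,-0.003,0.12,0],[125,-207,-178,0,-0.003,0.135,0],[142,-236,-178,0,-0.003,0.135,0],[154,-255,-178,0,-0.003,0.135,0],[158,-261,-178,0,-0.003,0.135,0],[158,-261,-178,0,-0.003,0.135,0],[158,-261,-178,0,-0.003,0.135,0]],
])

```text
time: 30.9
ee_pos: [0.6214, 0.1944, 0.235]
orientation: [3.139, 0.001, 0.001]
force: [-0.0, -1.0, -0.5]
width: 0.434
```

```bash
python3 - <<'E'
from h import *
im,c=shot("wrist","r_wrist.png")
s=telemetry.state();print(s['ee_pos'],s['force'],s['width'],s['time']);print(rel((.622,.195,.0555),0))
E
```

```text
[0.62126013 0.19371826 0.23508813] [ 0.30540376 -0.22601754 -0.73905134] 0.4332103357455924 30.95
(array([  1. ,  -1.7, 179.6]), array([0.0022, 0.0013, 0.    ]))
```

View pics/r_wrist.png

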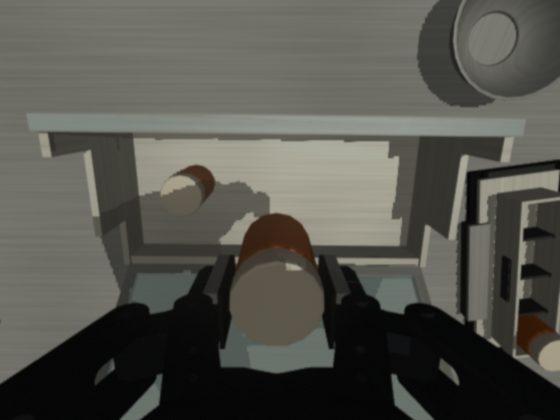

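Call:
servo_tool([
  [[1,-2,25,0,0,0,0],[1,-2,55,0,0,0,0],[1,-2,90,0,0,0,0],[1,-2,120,0,0,0,0],[1,-2,145,0,0,0,0],[1,-2,160,0,0,0,0],[1,-2,168,0,0,0,0],[1,-2,173,0,0,0,0],[1,-2,176,0,0,0,0],[1,-2,178,0,0,0,0],[1,-2,179.5,0,0,0,0],[1,-2,179.5,0,0,0,0],[1,-2,179.5,0,0,0,0]],
])

```text
time: 32.03
ee_pos: [0.6225, 0.1955, 0.0565]
orientation: [3.14, -0.0, 0.0]
force: [0.0, -0.3, -1.6]
width: 0.437
```

Call:
servo_tool([
  [[0,0,0.5,0,0,0,0],[0,0,1,0,0,0,0],[0,0,1,0,0,0,0],[0,0,1,0,0,0,0]],
])

```text
time: 32.37
ee_pos: [0.6226, 0.1956, 0.0556]
orientation: [3.14, -0.0, 0.0]
force: [0.6, 0.3, -0.7]
width: 0.431
```

Call:
servo_tool([
  [[0,0,1,0,0,0,0],[0,0,1.5,0,0,0,0],[0,0,1.5,0,0,0,0],[0,0,1.5,0,0,0,0]],
])

```text
time: 32.7
ee_pos: [0.6228, 0.1957, 0.055]
orientation: [3.14, -0.001, 0.0]
force: [-0.9, 0.3, 5.5]
width: 0.436
```

Grounded. Releasing and going back for the last jar.

Call:
servo_tool([
  [[0,0,0,0,0,0,0.65],[0,0,0,0,0,0,0.65],[0,0,0,0,0,0,0.65],[0,0,-10,0,0,0,0.65],[0,0,-35,0,0,0,0.65],[0,0,-70,0,0,0,0.65],[0,0,-105,0,0,0,0.65],[0,0,-140,0,0,0,0.65],[0,0,-175,0,0,0,0.65],[0,0,-190,0,0,0,0.65],[0,0,-190,0,0,0,0.65],[0,0,-190,0,0,0,0.65]],
])

```text
time: 33.7
ee_pos: [0.6231, 0.1961, 0.2466]
orientation: [3.141, -0.004, 0.0]
force: [0.1, -0.1, -0.2]
width: 0.648
```

```bash
python3 - <<'E'
from h import *
im,c=shot("wrist","s_wrist.png")
s=telemetry.state();print(s['ee_pos'],s['force'],s['time']);print(rel((.456,-.091,.14),.135))
E
```

```text
[0.62201101 0.19584397 0.24473547] [-0.49016617  0.42794171 -0.3704892 ] 33.75
(array([-166.2,  286.6,  105.1]), array([ 0.0018, -0.0005, -0.1347]))
```

View pics/s_wrist.png

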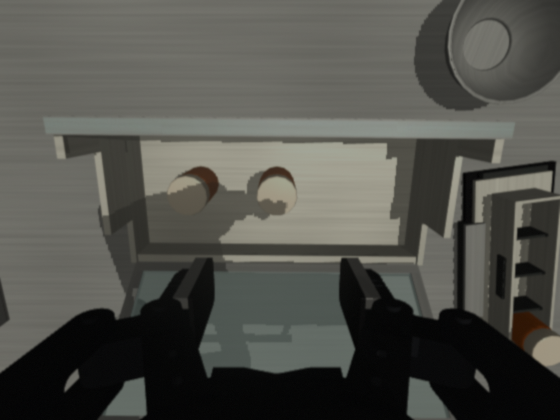

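Call:
servo_tool([
  [[-5,30,0,0,0,-0.02,0.8],[-15,66,0,0,0,-0.04,0.8],[-30,102,0,0,0,-0.06,0.8],[-50,138,0,0,0,-0.08,0.8],[-70,174,0,0,0,-0.1,0.8],[-92,206,0,0,0,-0.12,0.8],[-114,236,0,0,0,-0.135,0.8],[-136,260,5,0,0,-0.135,0.8],[-154,278,20,0,0,-0.135,0.8],[-166,287,50,0,0,-0.135,0.8],[-166,287,80,0,0,-0.135,0.8],[-166,287,105,0,0,-0.135,0.8],[-166,287,105,0,0,-0.135,0.8],[-166,287,105,0,0,-0.135,0.8],[-166,287,105,0,0,-0.135,0.8]],
])

```text
time: 35.0
ee_pos: [0.4563, -0.0913, 0.1401]
orientation: [3.14, 0.001, 0.136]
force: [0.4, 0.0, 0.6]
width: 0.798
```

```bash
python3 - <<'E'
from h import *
im,c=shot("wrist","t_wrist.png")
s=telemetry.state();print(s['ee_pos'],s['force'],s['time']);print(rel((.456,-.091,.055),.135))
E
```

```text
[ 0.45710656 -0.09145134  0.14087827] [-0.38699377  0.12648037 -0.32007249] 35.05
(array([-1.2, -0.8, 85.9]), array([ 0.0023, -0.0014,  0.0007]))
```

View pics/t_wrist.png

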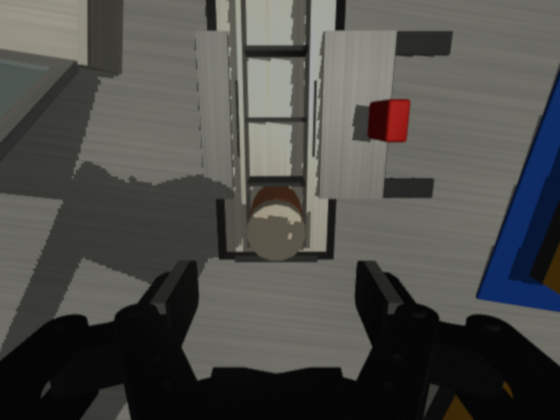

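Call:
servo_tool([
  [[-1,-1,20,0,0,0,0.8],[-1,-1,45,0,0,0,0.8],[-1,-1,68,0,0,0,0.8],[-1,-1,80,0,0,0,0.8],[-1,-1,85,0,0,0,0.8],[-1,-1,85,0,0,0,0.8],[-1,-1,85,0,0,0,0],[-1,-1,85,0,0,0,0],[-1,-1,85,0,0,0,0],[-1,-1,85,0,0,0,0],[-1,-1,85,0,0,0,0],[-1,-1,85,0,0,0,0]],
], newtons=30)

```text
time: 36.05
ee_pos: [0.4575, -0.091, 0.0573]
orientation: [3.138, -0.005, 0.136]
force: [-0.8, 1.3, 5.8]
width: 0.431
```

```bash
python3 - <<'E'
from h import *
s=telemetry.state();print(s['ee_pos'],s['force'],s['width'],s['time']);print(rel((.622,.111,.235),0))
E
```

```text
[ 0.45747144 -0.09103538  0.05726881] [-0.75603409  1.34749485  5.84774371] 0.43117096569289315 36.05
(array([ 191.1, -177.3, -177.5]), array([ 0.0032, -0.0048,  0.1356]))
```

Call:
servo_tool([
  [[0,0,-8,0,0,0,0],[0,0,-25,0,0,0,0],[0,0,-55,0,0,0,0],[0,0,-90,0,0,0,0],[0,0,-125,0,0,0,0],[0,0,-160,0,0,0,0],[15,-8,-178,0.003,-0.005,0.02,0],[40,-25,-178,0.003,-0.005,0.04,0],[68,-48,-178,0.003,-0.005,0.06,0],[96,-74,-178,0.003,-0.005,0.08,0],[122,-100,-178,0.003,-0.005,0.1,0],[148,-128,-178,0.003,-0.005,0.12,0],[170,-152,-178,0.003,-0.005,0.136,0],[185,-170,-178,0.003,-0.005,0.136,0],[191,-177,-178,0.003,-0.005,0.136,0],[191,-177,-178,0.003,-0.005,0.136,0],[191,-177,-178,0.003,-0.005,0.136,0]],
])

```text
time: 37.47
ee_pos: [0.621, 0.1102, 0.2355]
orientation: [3.14, 0.002, 0.001]
force: [-1.2, -0.2, -1.4]
width: 0.439
```

```bash
python3 - <<'E'
from h import *
im,c=shot("wrist","u_wrist.png")
s=telemetry.state();print(s['ee_pos'],s['force'],s['width'],s['time']);print(rel((.622,.111,.0557),0))
E
```

```text
[0.62073897 0.10961874 0.23556058] [-0.89258762 -0.81570072 -0.79813206] 0.43202078232270597 37.5167
(array([  1.5,  -1.6, 179.9]), array([ 0.0013,  0.0016, -0.0005]))
```

View pics/u_wrist.png

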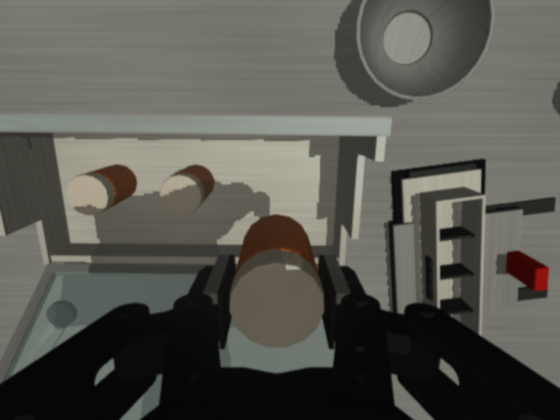

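Call:
servo_tool([
  [[1,-2,25,0,0,0,0],[1,-2,55,0,0,0,0],[1,-2,90,0,0,0,0],[1,-2,120,0,0,0,0],[1,-2,145,0,0,0,0],[1,-2,160,0,0,0,0],[1,-2,168,0,0,0,0],[1,-2,173,0,0,0,0],[1,-2,176,0,0,0,0],[1,-2,178,0,0,0,0],[1,-2,180,0,0,0,0],[1,-2,180,0,0,0,0],[1,-2,180,0,0,0,0]],
])

```text
time: 38.6
ee_pos: [0.6219, 0.1115, 0.0564]
orientation: [3.14, 0.0, -0.0]
force: [-0.5, 0.2, -1.6]
width: 0.432
```

Call:
servo_tool([
  [[0,0,0.5,0,0,0,0],[0,0,1.5,0,0,0,0],[0,0,1.5,0,0,0,0],[0,0,1.5,0,0,0,0]],
])

```text
time: 38.93
ee_pos: [0.6224, 0.1117, 0.0554]
orientation: [3.141, -0.001, -0.0]
force: [0.4, -0.8, 2.0]
width: 0.432
```

Grounded. Release and rise.

Call:
servo_tool([
  [[0,0,0,0,0,0,0.65],[0,0,0,0,0,0,0.65],[0,0,0,0,0,0,0.65],[0,0,-10,0,0,0,0.65],[0,0,-35,0,0,0,0.65],[0,0,-70,0,0,0,0.65],[0,0,-105,0,0,0,0.65],[0,0,-140,0,0,0,0.65],[0,0,-175,0,0,0,0.65],[0,0,-210,0,0,0,0.65],[0,0,-220,0,0,0,0.65],[0,0,-220,0,0,0,0.65]],
])

```text
time: 39.93
ee_pos: [0.6244, 0.1121, 0.2807]
orientation: [-3.142, -0.01, -0.0]
force: [0.5, 0.6, -1.2]
width: 0.65
```

```bash
python3 - <<'E'
from h import *
im,c=shot("wrist","v_wrist.png");im,_=shot("scene","v_scene.png");
s=telemetry.state();print(s['ee_pos'],s['force'],s['time']);print(rel((.430,.196,.28)))
E
```

```text
[0.62170569 0.11179507 0.27529339] [-0.12332192  0.47526448 -0.90939911] 40.0333
[-191.7  -84.1   -5. ]
```

View pics/v_wrist.png

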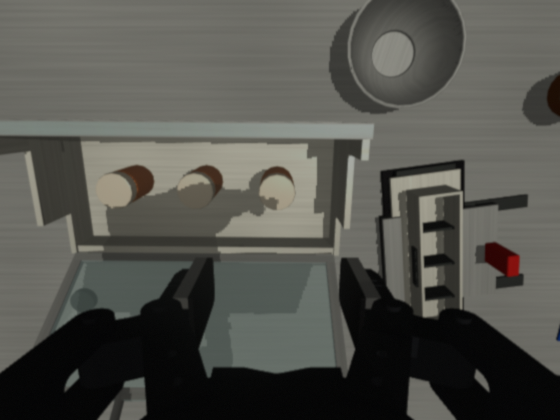

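View pics/v_scene.png

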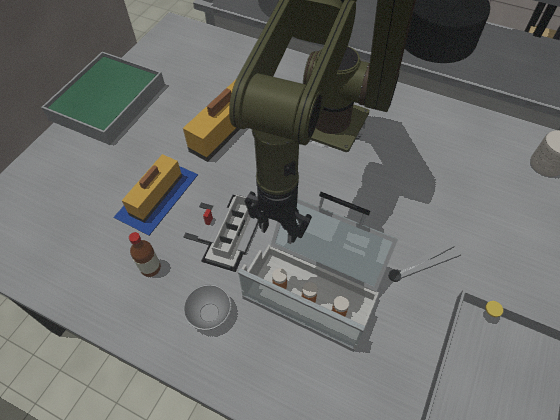

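Three jars stand upright and the tin is empty. Returning to the door bar.

Call:
servo_tool([
  [[-10,-4,-10,0,0,-0.112,0.5],[-22,-10,-10,0,0,-0.224,0.5],[-36,-16,-10,0,0,-0.336,0.5],[-50,-22,-10,0,0,-0.448,0.5],[-64,-28,-10,0,0,-0.56,0.5],[-78,-34,-10,0,0,-0.672,0.5],[-92,-40,-10,0,0,-0.784,0.5],[-106,-46,-10,0,0,-0.896,0.5],[-120,-52,-10,0,0,-1.008,0.5],[-134,-58,-10,0,0,-1.12,0.5],[-148,-64,-10,0,0,-1.232,0.5],[-162,-70,-10,0,0,-1.344,0.5],[-176,-76,-10,0,0,-1.456,0.5],[-187,-82,-10,0,0,-1.571,0.5],[-191,-86,-5,0,0,-1.571,0.5],[-191,-86,-5,0,0,-1.571,0.5],[-191,-86,-5,0,0,-1.571,0.5]],
])

```text
time: 41.45
ee_pos: [0.4301, 0.1975, 0.2783]
orientation: [-3.14, 0.002, 1.569]
force: [0.3, 0.1, -0.6]
width: 0.503
```

```bash
python3 - <<'E'
from h import *
im,c=shot("wrist","w_wrist.png")
s=telemetry.state();print(s['ee_pos'],s['orientation'],s['time']);print(rel((.431,.1975,.1955),np.pi/2))
print(proj(c,[[.431,.1975,.2095],[.431,.1325,.2095],[.431,.2625,.2095]]))
E
```

```text
[0.43076544 0.19755316 0.27885455] [-3.14072477e+00  2.07143637e-03  1.56868784e+00] 41.5
(array([ 0.1,  0.3, 83.4]), array([-0.0009,  0.0021, -0.0021]))
[[277.19891346 225.76428838]
 [277.27404251 314.11610878]
 [277.11072449 122.05397226]]
```

View pics/w_wrist.png

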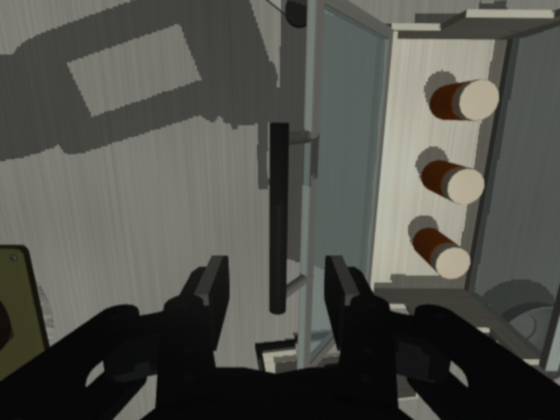

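Call:
servo_tool([
  [[0,0.5,20,0,0,0,0.5],[0,0.5,42,0,0,0,0.5],[0,0.5,62,0,0,0,0.5],[0,0.5,76,0,0,0,0.5],[0,0.5,83,0,0,0,0.5],[0,0.5,83,0,0,0,0.5],[0,0.5,83,0,0,0,0],[0,0.5,83,0,0,0,0],[0,0.5,83,0,0,0,0],[0,0.5,83,0,0,0,0],[0,0.5,83,0,0,0,0],[0,0.5,83,0,0,0,0]],
], newtons=40)

```text
time: 42.5
ee_pos: [0.4314, 0.1976, 0.1968]
orientation: [3.141, 0.001, 1.569]
force: [-1.3, 0.1, 5.5]
width: 0.118
```

```bash
python3 - <<'E'
from h import *
s=telemetry.state();print(s['ee_pos'],s['force'],s['width'],s['time'])
e0=2.206
for a in np.linspace(2.206,.806,21)[1:]: print(round(a,2),np.round([190*(np.cos(a)-np.cos(e0)),-190*(np.sin(a)-np.sin(e0))],0))
E
```

```text
[0.43142876 0.19761065 0.19676505] [-1.2527704   0.09759749  5.45121281] 0.11846672303704513 42.5
2.14 [11. -8.]
2.07 [ 22. -14.]
2.0 [ 34. -20.]
1.93 [ 47. -25.]
1.86 [ 59. -29.]
1.79 [ 72. -33.]
1.72 [ 85. -35.]
1.65 [ 98. -37.]
1.58 [112. -37.]
1.51 [125. -37.]
1.44 [138. -35.]
1.37 [151. -33.]
1.3 [164. -30.]
1.23 [177. -26.]
1.16 [189. -21.]
1.09 [201. -15.]
1.02 [213.  -9.]
0.95 [224.  -1.]
0.88 [234.   7.]
0.81 [244.  16.]
```

Call:
servo_tool([
  [[0,5,-4,0,0,0,0],[0,11,-8,0,0,0,0],[0,22,-14,0,0,0,0],[0,34,-20,0,0,0,0],[0,47,-25,0,0,0,0],[0,59,-29,0,0,0,0],[0,72,-33,0,0,0,0],[0,85,-35,0,0,0,0],[0,98,-37,0,0,0,0],[0,112,-37,0,0,0,0],[0,112,-37,0,0,0,0]],
])

```text
time: 43.42
ee_pos: [0.5467, 0.1966, 0.2351]
orientation: [3.138, 0.003, 1.568]
force: [-0.2, -2.1, 4.7]
width: 0.119
```

Call:
servo_tool([
  [[0,6,0,0,0,0,0],[0,13,0,0,0,0,0],[0,26,2,0,0,0,0],[0,39,4,0,0,0,0],[0,52,7,0,0,0,0],[0,65,11,0,0,0,0],[0,77,16,0,0,0,0],[0,89,22,0,0,0,0],[0,101,28,0,0,0,0],[0,112,36,0,0,0,0],[0,117,40,0,0,0,0],[0,117,40,0,0,0,0]],
])

```text
time: 44.42
ee_pos: [0.6661, 0.1955, 0.1938]
orientation: [3.137, 0.003, 1.567]
force: [2.5, -3.2, -0.2]
width: 0.115
```

```bash
python3 - <<'E'
from h import *
s=telemetry.state();print(s['ee_pos'],s['force'],s['width'],s['time'])
im,_=shot("side");crop(im,100,100,300,300,3,"x_side.png")
E
```

```text
[0.6661086  0.19550463 0.1937604 ] [ 2.50348472 -3.20128545 -0.16353247] 0.11495022981032159 44.4167
```

View pics/x_side.png

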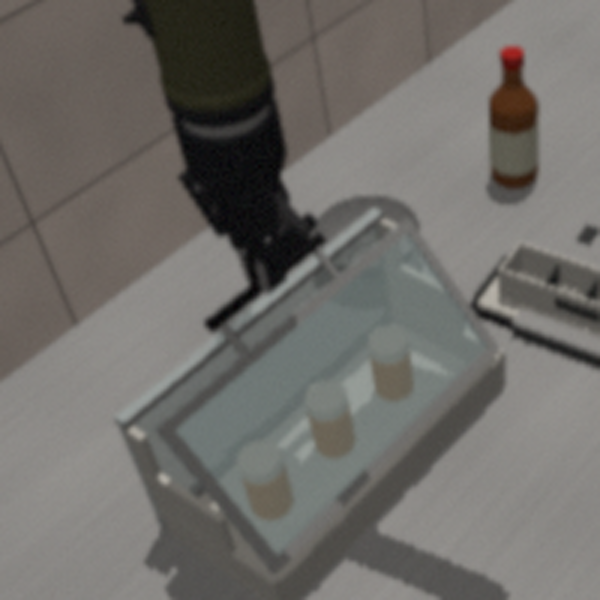

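Call:
servo_tool([
  [[0,3,2.5,0,0,0,0],[0,6,5,0,0,0,0],[0,9,8,0,0,0,0],[0,9,8,0,0,0,0]],
])

```text
time: 44.8
ee_pos: [0.6749, 0.1956, 0.1862]
orientation: [3.136, 0.003, 1.568]
force: [0.9, -3.4, -0.7]
width: 0.114
```

Call:
servo_tool([
  [[0,3,3,0,0,0,0],[0,6,6,0,0,0,0],[0,6,6,0,0,0,0]],
])

```text
time: 45.05
ee_pos: [0.6755, 0.1956, 0.1856]
orientation: [-3.139, 0.003, 1.568]
force: [-19.9, -5.9, 28.7]
width: 0.117
```

Call:
servo_tool([
  [[0,0,0,0,0,0,0.45],[0,0,0,0,0,0,0.45],[0,0,0,0,0,0,0.45],[0,0,0,0,0,0,0.45],[0,0,-10,0,0,0,0.45],[0,0,-30,0,0,0,0.45],[0,0,-60,0,0,0,0.45],[0,0,-90,0,0,0,0.45],[0,0,-100,0,0,0,0.45],[0,0,-100,0,0,0,0.45]],
])

```text
time: 45.88
ee_pos: [0.6781, 0.1966, 0.2899]
orientation: [3.136, 0.001, 1.568]
force: [1.1, 0.2, -0.2]
width: 0.447
```

```bash
python3 - <<'E'
from h import *
im,c=shot("wrist","y_wrist.png")
s=telemetry.state();print(s['ee_pos'],s['orientation'],s['time'])
b=lambda q:np.array([.545+.19*np.cos(.806+q),.1955,.05+.19*np.sin(.806+q)])
for q in(0,.05,.1):
    p=b(q);print(q,p,[proj(c,p+[0,d,0]).round(0) for d in(.065,-.065)])
im,_=shot("side");crop(im,100,100,300,300,3,"y_side.png")
E
```

```text
[0.67681178 0.19620367 0.28708995] [3.14020976e+00 2.46697648e-03 1.56806469e+00] 45.9333
0 [0.67655411 0.1955     0.18708944] [array([[272., 123.]]), array([[273., 292.]])]
0.05 [0.66953809 0.1955     0.19349308] [array([[262., 123.]]), array([[264., 296.]])]
0.1 [0.66221078 0.1955     0.19953806] [array([[250., 123.]]), array([[254., 300.]])]
```

View pics/y_wrist.png

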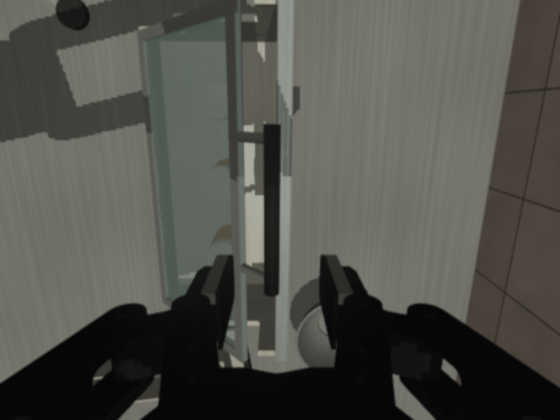

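View pics/y_side.png

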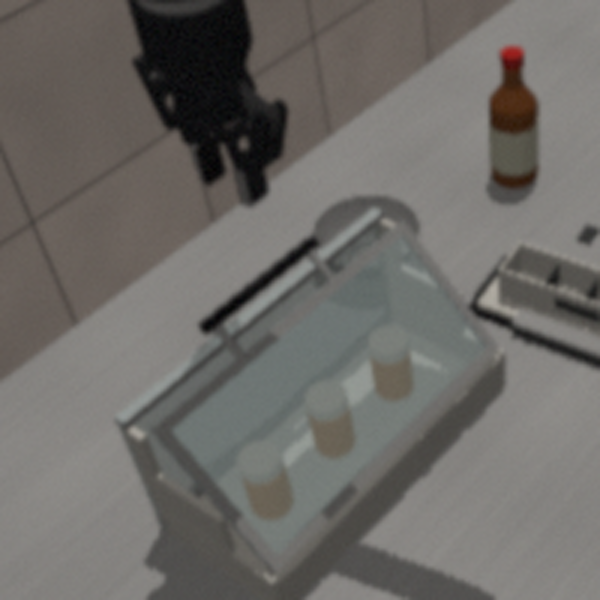

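The bar projects exactly at q=0 (columns 264-280, rows 125-295), so the door is fully closed. Checking the lid, slide and tin from above.

Call:
servo_tool([
  [[0,0,-30,0,0,0,0.5],[-20,-7,-35,0,0,0,0.5],[-55,-20,-35,0,0,0,0.5],[-90,-33,-35,0,0,0,0.5],[-125,-46,-35,0,0,0,0.5],[-160,-59,-35,0,0,0,0.5],[-195,-71,-35,0,0,0,0.5],[-230,-84,-35,0,0,0,0.5],[-265,-97,-35,0,0,0,0.5],[-300,-110,-35,0,0,0,0.5],[-335,-123,-35,0,0,0,0.5],[-370,-136,-35,0,0,0,0.5],[-400,-147,-35,0,0,0,0.5],[-430,-158,-35,0,0,0,0.5],[-450,-165,-35,0,0,0,0.5],[-460,-170,-35,0,0,0,0.5],[-460,-170,-35,0,0,0,0.5],[-460,-170,-35,0,0,0,0.5]],
])

```text
time: 47.48
ee_pos: [0.504, -0.2628, 0.3204]
orientation: [-3.137, 0.001, 1.567]
force: [0.0, 0.1, -0.2]
width: 0.501
```

```bash
python3 - <<'E'
from h import *
im,c=shot("wrist","z_wrist.png");np.save("z_cam.npy",c[1])
s=telemetry.state();print(s['ee_pos'],s['orientation'],s['time'])
im,_=shot("scene","z_scene.png")
E
```

```text
[ 0.50447879 -0.26228092  0.32085113] [-3.13782508e+00  1.22799331e-03  1.56831554e+00] 47.5333
```

View pics/z_wrist.png

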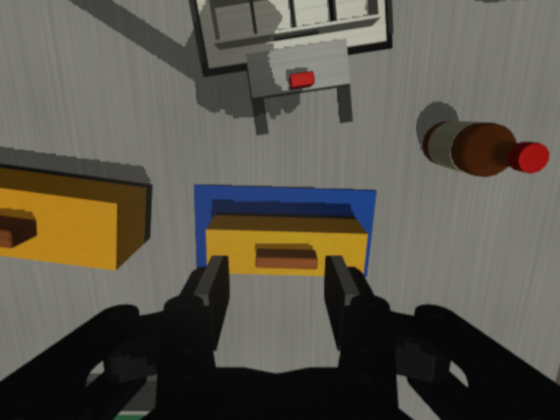

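View pics/z_scene.png

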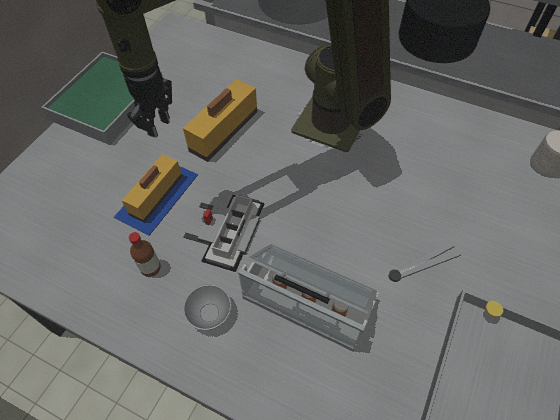

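```bash
python3 - <<'E'
from h import *
K=viewer.camera_info("wrist")["intrinsics"];c=(K,np.load("z_cam.npy"))
L=[atz(c,p,.080) for p in[(207,230),(367,234),(365,277),(208,273)]];print(np.round(L,3),np.mean(L,0))
print("mat edge",[atz(c,p,.004).round(4) for p in[(195,185),(376,190)]])
print("expected handle uv",proj(c,[.512,-.354,.108]),"knob home exp",proj(c,[.5317,-.1564,.057]))
E
```

```text
[[ 0.422 -0.324  0.08 ]
 [ 0.61  -0.329  0.08 ]
 [ 0.612 -0.385  0.08 ]
 [ 0.42  -0.379  0.08 ]] [ 0.51581113 -0.35439112  0.08      ]
mat edge [array([ 0.3925, -0.2852,  0.004 ]), array([ 0.639 , -0.2927,  0.004 ])]
expected handle uv [[284.03252036 263.30206141]] knob home exp [[301.54959029  79.8350443 ]]
```

The lid is at (0.516,-0.354) against a mat centre of about (0.513,-0.354). The knob is at the home pixel (302,80). Sauce, bowl and tongs are where they started. Handing in.

```bash
python3 - <<'E'
from h import *
print(manip.finish_job())
E
```

```text
the job is handed in; nothing more can be done
None
```

The whole task was carried out in the order asked and handed in at about 47.6 s.

- **Slide and tin:** I pushed the slide 25 mm to its stop. In the last picture the knob is within a pixel of its home position, and the tin is empty on its plate.
- **Lid:** It came straight up while the tin stayed down, and now stands mouth down on the mat about 3 mm from the centre. The lid did not appear to be knocked aside at any point.
- **Jars:** The tin held three jars, with its far place empty. All three stand upright in the case, about 12 mm behind the middle of its floor.
- **Door:** It started slightly ajar, at about 0.12 rad. I pulled it down to its lower stop, then closed it to its upper stop. From above, the bar sits where it should be for a fully closed door (q = 0).
- **Bystanders:** The sauce bottle, bowl and tongs look unmoved in the last scene picture.

No check failed. The first jar touched the case floor about 2 mm lower than I expected, so I lowered it until I felt contact before letting go. The lid's 3 mm offset is close to the limit of what I can measure.

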